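Open up the hot-dog stall's sauce warmer

ROBOT

A 6-joint arm with a two-finger parallel gripper is mounted at the origin on the work surface. World frame = base frame: x ahead of the robot, y to its left, z up, the work surface at z = 0. Lengths are in m, angles in rad, forces in N, time in s.
With the tool pointing down it reaches from about 0.425 to 1.125 m from the base axis. Payload 14.9 kg.
Tool frame: the origin (TCP) lies midway between the tips of the shut fingers; the grasp point (between the pads) lies 19 mm behind it (env.tcp_to_grasp is the z of the grasp point in the tool frame, in m); z points along the fingers, y is the line along which they close (so a half turn about z gives the same grasp; the last joint's range is limited). The gripper opens to 91 mm and grips with 3 to 60 N. Pads are 32 mm wide; open, the fingers measure 118 mm over their backs; the gripper's body (76 mm by 178 mm) begins 60 mm behind the grasp point.
Start: joints at [1.075, 0.379, 1.734, -0, 1.028, -0.033], TCP at [0.313, 0.626, 0.193] pointing down, gripper open.
Joint ranges: [-2.77, 2.77], [-0.74, 2.19], [0, 2.66], [-1.06, 4.2], [0.31, 2.87], [-3.08, 3.08]. Speed limits (rad/s): [1.89, 1.89, 2.39, 3.14, 3.14, 3.14].

INTERFACE

Orientations are given as a rotation vector (axis times angle).
In Python, from rig import state, snapshot, camera_info, env gives the robot as it stands. The module is installed in compiled form; this text tells all that it offers.
- The arm moves only by the shell command python3 -m handwheel 'ROWS' [FORCE]. ROWS is JSON, a list of rows, each a list of 7 numbers: the shift along the tool's x, y, z scaled (see below), then the turn, a rotation vector about the tool's x, y, z scaled (see below), then the closure, from -1 (fully open) to 1 (shut). In form: [[tx, ty, tz, ax, ay, az, hand], ...]. A call has 1 to 20 rows; each row is the pose to reach, as a shift and turn from the pose commanded when the call began, along the tool's axes at that moment, turning the shorter way round; what a row does not reach only later rows make up. The controller multiplies each number of a shift by 0.2 m and each number of a turn by 360 degrees. A row lasts 1/10 s, in which the tool goes at most 50 mm and 8.59 degrees, less where a joint would pass 70% of its speed; a pose out of reach is approached as far as the arm can. A call with a number of a shift or a turn outside -1 to 1 is refused whole. A call with a gripper value outside its range is refused whole. The fingers move at their own pace and stop on an object; FORCE is the grip in N (left out, the last holds). Time passes only in rows, so rows that repeat a pose let the fingers close. It gives the time, the measured TCP pose, the force, the opening and the grip force at its end, in the units of the state.
- state(): the state, without advancing time (a new reading comes with each control period).
- snapshot(name): name is "side" or "top" or "wrist"; returns the picture (480x640x3 uint8, blue, green, red); there is no depth.
- camera_info(name): a dict with "intrinsics" (3x3 intrinsics, pixels), "k1" (the pictures are not rectified: a ray, as slopes to the right and down, at radius r is drawn at 1 + k1 r^2 times it, then the intrinsics apply), "R" (3x3) and "t" (3): a world point X has camera coordinates R X + t. Camera axes: x right, y down, z forward; pixel columns grow to the right and rows downward; lengths in m; the calibration is good to about 2 mm. A picture is of the moment at which its call begins: read the wrist's pose just before it. camera_info takes no time and is no camera call; for the wrist camera it gives the pose at the moment of the call.
- env.close_job(): hands the job in; it is judged then, once.
The state is a dict: "t": time; "q": joint angles; "qvel": joint speeds; "effort": joint torques, N m; "ee_pos": TCP position; "eef_rot": TCP orientation; "contact_force": force on the tool from outside, world axes, zero at the start; "wrist_torque": the same for the moment, N m; "finger_gap": finger opening in m; "finger_force": force on a finger pad.
Only numpy, scipy, OpenCV 4.12 (cv2) and the standard library are available. Lean on these libraries where they do the work, as an engineer would, in place of code of your own. Each camera call takes 0.05 s, during which the arm holds its last target. There are 200 camera calls.

TASK

Get the sauce warmer ready for service: first, while it is still cold, take last night's empty clear bottle out of its well and put it in the grey washing-up tub, then turn the red switch on. Now load the coloured sauce bottles, slowest to warm first, each down to the bottom of its own numbered well: one after another brown in well 1, yellow in 2, red in 3, green in 4, white in 5, passing over any sauce that is not there. Last of all wind the black timer clockwise right up to its stop, and leave the pot, jar, shaker and napkin box alone.

Things in the scene. Friction and masses are not known exactly. Their poses are not given: they have to be found in the camera images.
- warmer: Fixed steel bottle warmer: block 130 (x) x 385 (y) x 100 mm high with one row of five wells numbered by 1 to 5 black dots; on its -x side (local x -65 to -175, y -180 to 60 mm) a console, its face sloping 10 degrees down to -x, 76 to 56 mm high. Origin: underside, below well 3; x away from the robot, y along the row from well 1 to well 5, z up.
- well1 (a point): Centre of the mouth of well 1, on the block's top, 100 mm above the table; axes as the warmer's. Well 67 mm across, 50 mm deep; wells are 74 mm apart. Place of the brown bottle (barbecue sauce). A bottle standing on the well's floor has its foot 50 mm below this point and stands 75 mm proud of the block.
- well2 (a point): Centre of the mouth of well 2, on the block's top, 100 mm above the table; axes as the warmer's. Well 67 mm across, 50 mm deep; wells are 74 mm apart. Place of the yellow bottle (mustard). A bottle standing on the well's floor has its foot 50 mm below this point and stands 75 mm proud of the block.
- well3 (a point): Centre of the mouth of well 3, on the block's top, 100 mm above the table; axes as the warmer's. Well 67 mm across, 50 mm deep; wells are 74 mm apart. Place of the red bottle (ketchup). A bottle standing on the well's floor has its foot 50 mm below this point and stands 75 mm proud of the block.
- well4 (a point): Centre of the mouth of well 4, on the block's top, 100 mm above the table; axes as the warmer's. Well 67 mm across, 50 mm deep; wells are 74 mm apart. Place of the green bottle (relish). A bottle standing on the well's floor has its foot 50 mm below this point and stands 75 mm proud of the block.
- well5 (a point): Centre of the mouth of well 5, on the block's top, 100 mm above the table; axes as the warmer's. Well 67 mm across, 50 mm deep; wells are 74 mm apart. Place of the white bottle (garlic sauce). A bottle standing on the well's floor has its foot 50 mm below this point and stands 75 mm proud of the block.
- sauce_brown: Brown bottle of barbecue sauce, half full and heavy at the foot, 0.15 to 0.35 kg, standing on the table to the right at the start; None if it is not here today. Its origin is the centre of its flat foot, z up its axis. Squeeze bottle: plain cylinder 58 mm across and 95 mm tall, then an 8 mm cap rim and a nozzle cone up to 125 mm.
- sauce_yellow: Yellow bottle of mustard, half full and heavy at the foot, 0.15 to 0.35 kg, standing on the table to the right at the start; None if it is not here today. Its origin is the centre of its flat foot, z up its axis. Squeeze bottle: plain cylinder 58 mm across and 95 mm tall, then an 8 mm cap rim and a nozzle cone up to 125 mm.
- sauce_red: Red bottle of ketchup, half full and heavy at the foot, 0.15 to 0.35 kg, standing on the table to the right at the start; None if it is not here today. Its origin is the centre of its flat foot, z up its axis. Squeeze bottle: plain cylinder 58 mm across and 95 mm tall, then an 8 mm cap rim and a nozzle cone up to 125 mm.
- sauce_green: Green bottle of relish, half full and heavy at the foot, 0.15 to 0.35 kg, standing on the table to the right at the start; None if it is not here today. Its origin is the centre of its flat foot, z up its axis. Squeeze bottle: plain cylinder 58 mm across and 95 mm tall, then an 8 mm cap rim and a nozzle cone up to 125 mm.
- sauce_white: White bottle of garlic sauce, half full and heavy at the foot, 0.15 to 0.35 kg, standing on the table to the right at the start; None if it is not here today. Its origin is the centre of its flat foot, z up its axis. Squeeze bottle: plain cylinder 58 mm across and 95 mm tall, then an 8 mm cap rim and a nozzle cone up to 125 mm.
- empty1: Empty clear see-through bottle, 50 g, standing in well 1 at the start; only one of the three empties is here, the others are None. Its origin is the centre of its flat foot, z up its axis. Squeeze bottle: plain cylinder 58 mm across and 95 mm tall, then an 8 mm cap rim and a nozzle cone up to 125 mm.
- empty3: Empty clear see-through bottle, 50 g, standing in well 3 at the start; only one of the three empties is here, the others are None. Its origin is the centre of its flat foot, z up its axis. Squeeze bottle: plain cylinder 58 mm across and 95 mm tall, then an 8 mm cap rim and a nozzle cone up to 125 mm.
- empty5: Empty clear see-through bottle, 50 g, standing in well 5 at the start; only one of the three empties is here, the others are None. Its origin is the centre of its flat foot, z up its axis. Squeeze bottle: plain cylinder 58 mm across and 95 mm tall, then an 8 mm cap rim and a nozzle cone up to 125 mm.
- tub: Fixed grey open washing-up tub, 108 mm (x) by 176 mm (y) outside, 100 mm high, walls and floor 4 mm. Origin: centre of its underside.
- switch (a joint): Heater switch: red bar handle on a yellow square plate, 125 mm from the middle of the warmer towards well 1. Angle in rad: 0 = off, 1.57 = on, growing clockwise seen from above the face. It snaps over-centre: past about 0.8 rad it springs to the other end by itself (under 0.02 N m).
- switch_grip (a point): Point on the switch's turning axis, 24 mm above the sloped console face, and about mid-height of its bar; turns with it. The part turned is an upright bar 50 mm long, 13 mm wide, its top 34 mm above the console face; local x runs along the bar (up the slope when off), y across it (13 mm), z out of the console face (tilted 10 degrees from vertical towards the robot).
- timer (a joint): Wind-up timer: black bar knob with a white pointer on a round white dial with tick marks, 130 mm from the switch towards well 5. Angle in rad: 0 = run down (pointer up the slope), 5.2 = hard stop, fully wound; winds clockwise seen from above the face. Light spring held by friction: it stays where it is let go; winding takes under 0.08 N m, several grasps.
- timer_grip (a point): Point on the timer's turning axis, 24 mm above the sloped console face, and about mid-height of its bar; turns with it. The part turned is an upright bar 50 mm long, 13 mm wide, its top 34 mm above the console face; local x runs along the bar towards the pointer, y across it (13 mm), z out of the console face (tilted 10 degrees from vertical towards the robot).
- pot: Open steel pot 156 mm across, 100 mm high, loose, behind the work. Not part of the job: leave it alone. Origin: centre of its underside.
- relish_jar: Amber jar 70 mm across, 110 mm high, loose, behind the work. Not part of the job: leave it alone. Origin: centre of its underside.
- salt_shaker: Clear shaker 44 mm across, 90 mm high, loose, behind the warmer. Not part of the job: leave it alone. Origin: centre of its underside.
- napkin_box: Steel napkin box 90 x 110 x 90 mm, loose, beyond the well-5 end of the warmer. Not part of the job: leave it alone. Origin: centre of its underside.

How it is judged:
By the outcome, as a careful person would: the job done as asked, in the order asked, and still so for the second after the job is handed in, with the robot touching nothing.
Of sauce_brown, sauce_yellow, sauce_red, sauce_green, sauce_white only 3 to 5 are there at a start; the rules pass over those that are not, and their reading is None.
Of empty1, empty3, empty5 only 1 to 1 are there at a start; the rules pass over those that are not, and their reading is None.
At some moment in a run one of sauce_brown, sauce_yellow, sauce_red, sauce_green, sauce_white may be knocked a few centimetres aside while the robot is not near it.
It also fails if it takes over 210 s, if anything falls off the work surface, if the arm or the gripper's body presses on something with over 40 N, if the wrist force passes 120 N, or if a joint passes its speed limit or range.

## Working session

There is one attempt and no reset: what is moved stays moved. The work goes in short steps, Python scripts to look and compute and a shell command to move; the robot and the scene stay as the last step left them, time stands still between calls to the robot, and variables do not carry over. Pictures are saved under pics/ and viewed, at most 14 in all, crops included, and the job is handed in when it is done.

```bash
mkdir -p pics; python3 - <<'E'
from rig import state, snapshot, camera_info, env
import cv2
s=state();print(s);print(env.tcp_to_grasp)
for n in("top","side","wrist"):
    cv2.imwrite(f"pics/{n}0.png",snapshot(n)); c=camera_info(n);print(n,c)
E
```

```text
{'t': 0.0, 'q': array([ 1.07471371e+00,  3.79417648e-01,  1.73476697e+00, -1.64913290e-05,
        1.02848890e+00, -3.32780379e-02]), 'qvel': array([ 0.00071305,  0.0020082 ,  0.00025178,  0.00040931, -0.00077664,
       -0.00040435]), 'effort': array([ 7.32417466e-04, -7.63738489e+01, -4.34361792e+01,  6.50617504e-02,
        4.24110680e-02, -8.27917370e-05]), 'ee_pos': array([0.31232109, 0.626004  , 0.19208875]), 'eef_rot': array([-7.20426368e-01, -3.05759655e+00,  1.64435969e-03]), 'contact_force': array([ 0.03602163,  1.21524499, -0.4466573 ]), 'wrist_torque': array([-0.01116962,  0.0351271 ,  0.0415014 ]), 'finger_force': 0.0, 'finger_gap': 0.09098494703319274}
-0.0188
top {'intrinsics': array([[623.32505943,   0.        , 328.80385652],
       [  0.        , 623.32505943, 239.20827601],
       [  0.        ,   0.        ,   1.        ]]), 'k1': -0.1096806834470975, 'R': array([[-0.04043505, -0.99917458, -0.0038933 ],
       [-0.97771165,  0.0403693 , -0.20603459],
       [ 0.2060217 , -0.0045245 , -0.97853696]]), 't': array([0.05687039, 0.60330204, 1.50312291])}
side {'intrinsics': array([[548.17863818,   0.        , 313.92212646],
       [  0.        , 548.17863818, 237.30626362],
       [  0.        ,   0.        ,   1.        ]]), 'k1': -0.11843932776110618, 'R': array([[ 0.98685345, -0.1607854 ,  0.01638068],
       [-0.07806667, -0.56297427, -0.82277917],
       [ 0.14151278,  0.81068368, -0.56812508]]), 't': array([-0.58596347,  0.13552012,  1.3471519 ])}
wrist {'intrinsics': array([[405.65702033,   0.        , 314.89120382],
       [  0.        , 405.65702033, 231.76158735],
       [  0.        ,   0.        ,   1.        ]]), 'k1': -0.08438064503406681, 'R': array([[ 0.44637244,  0.89484614, -0.00142647],
       [ 0.86320299, -0.43016676,  0.26426722],
       [ 0.23586488, -0.11919294, -0.96444844]]), 't': array([-0.69951394, -0.03040274,  0.39356397])}
```

View pics/top0.png

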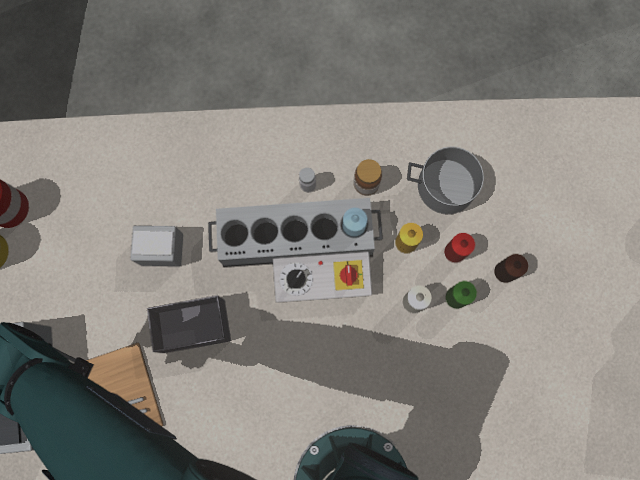

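View pics/side0.png

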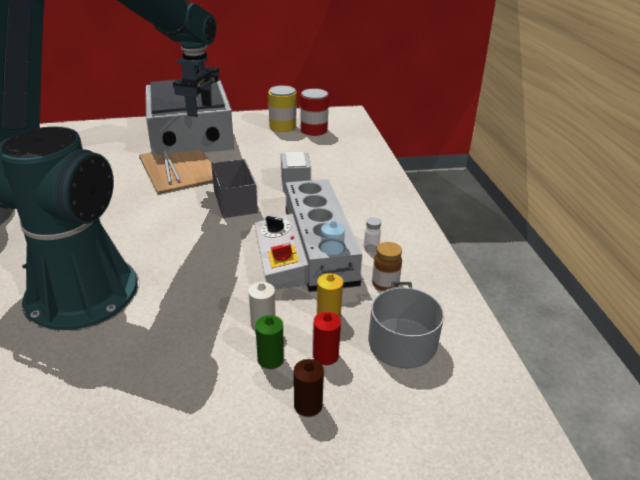

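```bash
python3 - <<'E'
import cv2
a=cv2.imread("pics/top0.png")
cv2.imwrite("pics/top0c.png",cv2.resize(a[190:310,200:390],None,fx=4.2,fy=4.2,interpolation=cv2.INTER_CUBIC))
E
```

```text
(no output)
```

View pics/top0c.png

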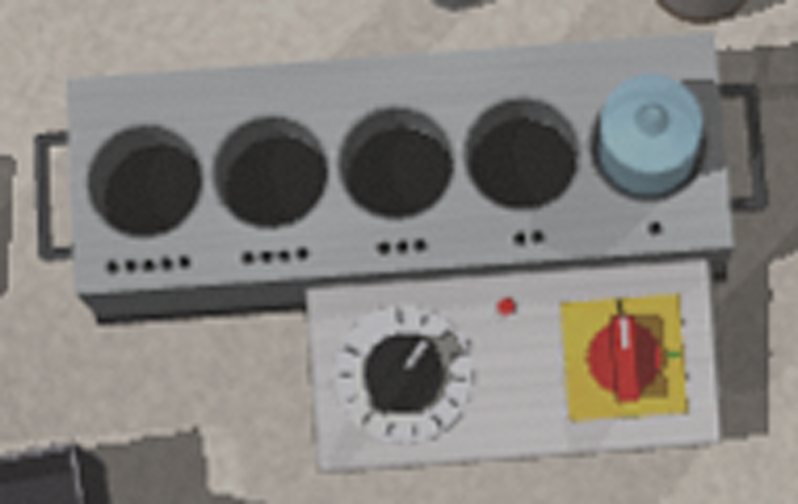

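```bash
cat > h.py <<'E'
import numpy as np, cv2
from scipy.optimize import least_squares
from scipy.spatial.transform import Rotation as Ro
from rig import state, snapshot, camera_info, env
def proj(c,X):
    X=np.atleast_2d(X); P=X@c["R"].T+c["t"]; s=P[:,:2]/P[:,2:]; s=s*(1+c["k1"]*(s**2).sum(1,keepdims=True))
    K=c["intrinsics"]; return s*[K[0,0],K[1,1]]+K[:2,2]
def back(c,uv,z):
    return least_squares(lambda p:(proj(c,[p[0],p[1],z])[0]-uv),[.6,0]).x
W=dict(zip("",""))
def T2(p,xy): # p=(x,y,yaw)
    a=p[2];return np.array([p[0]+np.cos(a)*xy[0]-np.sin(a)*xy[1],p[1]+np.sin(a)*xy[0]+np.cos(a)*xy[1]])
HSV=dict(yellow=((20,120,60),(35,255,255)),red=((0,150,60),(6,255,255)),green=((45,120,25),(75,255,255)),brown=((0,70,10),(20,255,62)),white=((15,0,150),(60,45,255)))
th=np.linspace(0,2*np.pi,40)
SIL=np.vstack([np.c_[r*np.cos(th),r*np.sin(th),0*th+z] for r,z in((.029,0),(.029,.095),(.02,.103),(.006,.125))])
def silmask(c,x,y,z=0):
    m=np.zeros((480*4,640*4),np.uint8); h=cv2.convexHull((proj(c,SIL+[x,y,z])*4).astype(np.float32)).round().astype(int)
    cv2.fillConvexPoly(m,h,1);return m
def move(pos,R,label=""):
    s=state();R0=Ro.from_rotvec(s["eef_rot"])
    d=R0.inv().apply(np.array(pos)-s["ee_pos"])/.2; a=(R0.inv()*R).as_rotvec()/(2*np.pi)
    print(label,"shift",d.round(3),"turn",a.round(4),"rows",max(np.linalg.norm(d)*4,np.linalg.norm(a)/.02386).round(1))
def down(yaw,q6check=None): # tool y axis (closing) at world angle yaw, pointing down, nearest half turn to now
    R0=Ro.from_rotvec(state()["eef_rot"]);best=None
    for k in(0,np.pi):
        y=np.array([np.cos(yaw+k),np.sin(yaw+k),0]);z=np.array([0,0,-1.]);x=np.cross(y,z)
        R=Ro.from_matrix(np.c_[x,y,z]);m=(R0.inv()*R).magnitude()
        if best is None or m<best[0]:best=(m,R)
    return best[1]
E
python3 - <<'E'
from h import *
c=camera_info("top")
crop=lambda u,v:np.array([u/4.2+200-.4,v/4.2+190-.4])
obs=[((0,.148),(145,180)),((0,.074),(271,172)),((0,0),(397,163)),((0,-.074),(522,153)),
 ((.065,.1925),(67,82)),((.065,-.1925),(714,37)),((-.065,-.1925),(732,245)),((-.065,.1925),(78,293))]
f=lambda p:np.ravel([proj(c,[*T2(p,l),.1])[0]-crop(*u) for l,u in obs])
r=least_squares(f,[.7,-.0,0]);print("warmer",r.x.round(4),f(r.x).round(1))
w=r.x
# timer/switch: predicted face pix
for n,y in(("switch",-.125),("timer",.005)):
    for x in(-.12,):print(n,((proj(c,[*T2(w,(x,y)),.066])[0]-200*np.array([1,.95])+.4)*4.2))
tp=[back(c,u,.1) for u in((148,307),(222,296),(230,343),(154,353))]
t=np.mean(tp,0);print("tub",np.round(tp,3),t,)
a=cv2.imread("pics/top0.png");hsv=cv2.cvtColor(a,cv2.COLOR_BGR2HSV)
for n,(u,v) in dict(yellow=(410,238),red=(460,248),green=(461,294),brown=(511,269),white=(420,299)).items():
    m=cv2.inRange(hsv,*map(np.array,HSV[n]));roi=np.zeros_like(m);roi[v-26:v+26,u-30:u+30]=1;m=m*roi
    k,l,st,ce=cv2.connectedComponentsWithStats(m);i=1+st[1:,4].argmax()
    print(n,st[i],ce[i],back(c,(u,v),.1))
    # fit silhouette by bounding box centre
E
```

```text
warmer [0.6281 0.1166 0.0321] [ 0.1  0.2  0.  -0.  -0.  -0.1  0.2  0.2 -0.1 -0.6  0.1 -1.   0.4  0.6
 -0.9  0.5]
switch [624.16042604 358.22545378]
timer [404.34557892 374.13503387]
tub [[0.448 0.477]
 [0.468 0.296]
 [0.354 0.278]
 [0.337 0.461]] [0.40158805 0.378136  ]
yellow [396 223  27  30 550] [409.01636364 236.68727273] [ 0.59212119 -0.16701552]
red [451 233  24  23 404] [462.38366337 244.19554455] [ 0.56199987 -0.28849167]
green [453 282  23  23 337] [464.08605341 292.61127596] [ 0.44878893 -0.2816807 ]
brown [503 255  25  21 245] [517.34285714 262.43673469] [ 0.50444171 -0.41030798]
white [ 390  273   60   52 2052] [417.06530214 298.63401559] [ 0.44113092 -0.18126429]
```

```bash
cat >> h.py <<'E'
HSV=dict(yellow=((18,140,30),(35,255,255)),red=((0,190,30),(8,255,255)),red2=((174,190,30),(180,255,255)),green=((45,120,10),(80,255,255)),brown=((0,90,5),(179,255,80)),white=((0,0,0),(0,0,0)))
def bmask(a,n,uv,r=32):
    hsv=cv2.cvtColor(a,cv2.COLOR_BGR2HSV);m=cv2.inRange(hsv,*map(np.array,HSV[n]))
    if n=="red":m|=cv2.inRange(hsv,*map(np.array,HSV["red2"]))
    u,v=map(int,uv);roi=np.zeros_like(m);roi[max(0,v-r):v+r,max(0,u-r):u+r]=1;m=m*roi
    k,l,st,ce=cv2.connectedComponentsWithStats(m)
    if k<2:return m
    return cv2.morphologyEx((l==1+st[1:,4].argmax()).astype(np.uint8),cv2.MORPH_CLOSE,np.ones((5,5)))
def fitb(c,m,x0,z=0):
    M=cv2.resize(m,None,fx=4,fy=4,interpolation=cv2.INTER_NEAREST)
    from scipy.optimize import minimize
    f=lambda p:-(lambda s:(s&M).sum()/((s|M).sum()+1))(silmask(c,p[0],p[1],z))
    r=minimize(f,x0,method="Nelder-Mead",options=dict(initial_simplex=[x0,np.add(x0,(.015,0)),np.add(x0,(0,.015))],xatol=2e-4,fatol=1e-4,maxfev=80));return r.x,-r.fun
E
python3 - <<'E'
from h import *
c=camera_info("top");a=cv2.imread("pics/top0.png");o=cv2.resize(a,None,fx=4,fy=4,interpolation=cv2.INTER_CUBIC)
for n,(u,v) in dict(yellow=(410,238),red=(460,248),green=(461,294),brown=(511,269),white=(420,299)).items():
    x0=back(c,(u,v),.06)
    if n=="white":x,s=x0,0
    else:x,s=fitb(c,bmask(a,n,(u,v)),x0)
    print(n,x.round(4),round(s,3))
    cs,_=cv2.findContours(silmask(c,*x),0,1);cv2.drawContours(o,cs,-1,(255,0,255),1)
cv2.imwrite("pics/b.png",o[4*215:4*320,4*385:4*540])
E
```

```text
yellow [ 0.6027 -0.1715] 0.891
red [ 0.5845 -0.2825] 0.006
green [ 0.4536 -0.2966] 0.542
brown [ 0.5145 -0.4285] 0.548
white [ 0.4454 -0.1872] 0
```

View pics/b.png

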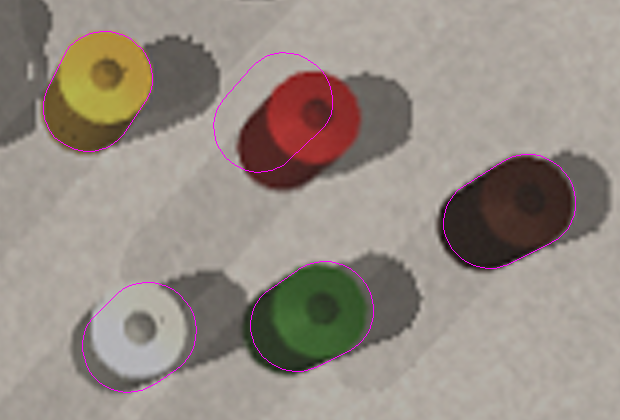

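```bash
python3 - <<'E'
from h import *
c=camera_info("top")
P=lambda u,v:np.array([u/4+385-.4,v/4+215-.4])
for n,d,k in(("yellow",(105,78),(107,74)),("red",(313,118),(318,112)),("brown",(528,201),(531,200)),("green",(320,311),(323,308)),("white",(139,330),(140,327))):
    print(n,back(c,P(*d),.097).round(4),back(c,P(*k),.122).round(4))
w=np.array([.6281,.1166,.0321])
print("w1",T2(w,(0,-.148)))
yaw=w[2]
# empty in well1: grasp z .130 -> tcp .111 ; fingers along row (y)
e=T2(w,(0,-.148))
move([*e,.19],down(np.pi/2+yaw),"above well1");
move([*e,.111],down(np.pi/2+yaw),"at");print(state()["q"].round(2))
E
```

```text
yellow [ 0.6025 -0.1702] [ 0.5996 -0.1681]
red [ 0.572 -0.297] [ 0.5708 -0.2948]
brown [ 0.5146 -0.4262] [ 0.5112 -0.4204]
green [ 0.4527 -0.2915] [ 0.4516 -0.2879]
white [ 0.4461 -0.1804] [ 0.4451 -0.1775]
w1 [ 0.63284998 -0.03132376]
above well1 shift [-2.901 -2.226  0.013] turn [-0.0001 -0.     -0.0788] rows 14.6
at shift [-2.901 -2.225  0.408] turn [-0.0001 -0.     -0.0788] rows 14.7
[ 1.07  0.38  1.73  0.    1.03 -0.03]
```

```bash
python3 -m handwheel '[[-0.97,-0.74,0,0,0,0,-1],[-0.97,-0.74,0,0,0,0,-1],[-0.97,-0.74,0,0,0,0,-1],[-0.97,-0.74,0,0,0,0,-1],[-0.97,-0.74,0,0,0,0,-1]]'
python3 -m handwheel '[[-0.97,-0.74,0,0,0,0,-1],[-0.97,-0.74,0,0,0,0,-1],[-0.97,-0.74,0,0,0,0,-1],[-0.97,-0.74,0,0,0,0,-1],[-0.97,-0.74,0,0,0,0,-1]]'
python3 -m handwheel '[[-0.6,-0.5,0,0,0,-0.0788,-1],[-0.6,-0.5,0,0,0,-0.0788,-1],[-0.6,-0.5,0,0,0,-0.0788,-1],[-0.6,-0.5,0,0,0,-0.0788,-1],[-0.6,-0.5,0,0,0,-0.0788,-1]]'
cat > at.py <<'E'
import sys;from h import *
# at.py x y z yawdeg(closing dir)
x,y,z,w=map(float,sys.argv[1:5]);move([x,y,z],down(np.deg2rad(w)));print(state()["q"].round(2),state()["t"])
E
python3 at.py .6328 -.0313 .111 91.84
python3 - <<'E'
from h import *
cv2.imwrite("pics/w1.png",snapshot("wrist"))
E
```

```text
t: 0.65
ee_pos: [0.4205, 0.4051, 0.1926]
eef_rot: [-0.721, -3.058, 0.0]
contact_force: [0.9, 0.4, 0.2]
finger_gap: 0.0911
finger_force: 0.0
t: 1.15
ee_pos: [0.5281, 0.186, 0.1928]
eef_rot: [0.721, 3.058, 0.0]
contact_force: [-1.0, 1.4, 0.3]
finger_gap: 0.0909
finger_force: 0.0
t: 1.65
ee_pos: [0.5909, 0.0433, 0.1925]
eef_rot: [0.049, -3.141, 0.0]
contact_force: [-0.5, 0.2, 0.1]
finger_gap: 0.0909
finger_force: 0.0
 shift [-0.198 -0.379  0.408] turn [-0.     -0.     -0.0001] rows 2.4
[ 0.03  0.21  1.96 -0.    0.97 -1.57] 1.65
```

View pics/w1.png

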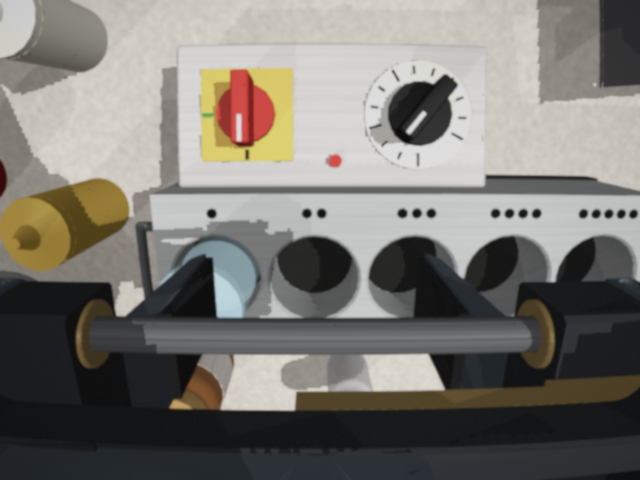

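```bash
python3 -m handwheel '[[-0.2,-0.38,0,0,0,0,-1],[-0.2,-0.38,0,0,0,0,-1],[-0.2,-0.38,0,0,0,0,-1],[-0.2,-0.38,0.2,0,0,0,-1],[-0.2,-0.38,0.41,0,0,0,-1],[-0.2,-0.38,0.41,0,0,0,-1],[-0.2,-0.38,0.41,0,0,0,0.5],[-0.2,-0.38,0.41,0,0,0,0.5],[-0.2,-0.38,0.41,0,0,0,0.5],[-0.2,-0.38,0.41,0,0,0,0.5],[-0.2,-0.38,0.41,0,0,0,0.5],[-0.2,-0.38,0.41,0,0,0,0.5]]' 10
python3 at.py .4016 .378 .195 97.5
```

```text
t: 2.9
ee_pos: [0.6335, -0.0296, 0.1118]
eef_rot: [-0.05, 3.14, -0.0]
contact_force: [-0.6, -1.3, 7.1]
finger_gap: 0.0577
finger_force: 10.0
 shift [ 1.093  2.074 -0.418] turn [-0.      0.0003 -0.0157] rows 9.5
[-0.08  0.38  1.91 -0.    0.85 -1.69] 2.9
```

```bash
python3 -m handwheel '[[0,0,-0.25,0,0,0,0.5],[0,0,-0.5,0,0,0,0.5],[0,0,-0.5,0,0,0,0.5],[0.4,0.75,-0.5,0,0,0,0.5],[0.4,0.75,-0.5,0,0,0,0.5],[0.4,0.75,-0.5,0,0,0,0.5],[0.4,0.75,-0.5,0,0,0,0.5],[0.4,0.75,-0.5,0,0,0,0.5]]'
python3 -m handwheel '[[0.5,0.95,0,0,0,-0.0157,0.5],[0.5,0.95,0,0,0,-0.0157,0.5],[0.5,0.95,0,0,0,-0.0157,0.5],[0.5,0.95,0,0,0,-0.0157,0.5],[0.5,0.95,0,0,0,-0.0157,0.5]]'
python3 at.py .4016 .378 .068 97.5
```

```text
t: 3.7
ee_pos: [0.5464, 0.1198, 0.2106]
eef_rot: [0.055, -3.141, -0.0]
contact_force: [0.7, -0.4, -0.7]
finger_gap: 0.0578
finger_force: 10.0
t: 4.2
ee_pos: [0.4404, 0.307, 0.2107]
eef_rot: [-0.208, 3.135, 0.001]
contact_force: [0.6, -0.4, -0.1]
finger_gap: 0.0575
finger_force: 10.0
 shift [0.145 0.377 0.714] turn [0.0001 0.     0.0003] rows 3.3
[ 0.57  0.1   2.05  0.    0.99 -1.14] 4.2
```

```bash
python3 -m handwheel '[[0.145,0.377,0,0,0,0,0.5],[0.145,0.377,0,0,0,0,0.5],[0.145,0.377,0.2,0,0,0,0.5],[0.145,0.377,0.4,0,0,0,0.5],[0.145,0.377,0.55,0,0,0,0.5],[0.145,0.377,0.64,0,0,0,0.5],[0.145,0.377,0.7,0,0,0,0.5],[0.145,0.377,0.7,0,0,0,0.5],[0.145,0.377,0.7,0,0,0,-1],[0.145,0.377,0.7,0,0,0,-1],[0.145,0.377,0.7,0,0,0,-1],[0.145,0.377,0.7,0,0,0,-1],[0.145,0.377,0.45,0,0,0,-1],[0.145,0.377,0.2,0,0,0,-1],[0.145,0.377,0.0,0,0,0,-1],[0.145,0.377,0.0,0,0,0,-1]]'
python3 - <<'E'
from h import *
w=np.array([.6281,.1166,.0321]);t=np.deg2rad(10)
# console frame: z out of face tilted to -x local ; up-slope = +x local
Rw=Ro.from_euler("z",w[2]);n=Rw.apply([-np.sin(t),0,np.cos(t)]);up=Rw.apply([np.cos(t),0,np.sin(t)]);left=np.cross(n,up)
for nm,y in(("switch",-.125),("timer",.005)):
    f=np.array([*T2(w,(-.12,y)),.066]);g=f+.024*n;print(nm,"grip",g.round(4),"normal",n.round(4))
# tool: z=-n, y(closing)=across bar = left (+-)
    for sgn in(1,-1):
        y_=sgn*left;z=-n;x=np.cross(y_,z);R=Ro.from_matrix(np.c_[x,y_,z]);tcp=g-n*.0188
        move(tcp,R,nm+str(sgn)); move(tcp+.12*n,R,"above")
s=state();print(s["ee_pos"],s["q"].round(2))
cv2.imwrite("pics/top1.png",snapshot("top")[150:400,130:450])
E
```

```text
t: 5.8
ee_pos: [0.4055, 0.3776, 0.2167]
eef_rot: [-0.205, 3.128, 0.008]
contact_force: [-0.0, 0.4, -0.2]
finger_gap: 0.0912
finger_force: 0.0
switch grip [ 0.508  -0.0123  0.0896] normal [-0.1736 -0.0056  0.9848]
switch1 shift [-0.264 -2.005  0.72 ] turn [ 0.0022 -0.0266  0.0157] rows 8.6
above shift [-0.165 -1.992  0.129] turn [ 0.0022 -0.0266  0.0157] rows 8.0
switch-1 shift [-0.264 -2.005  0.72 ] turn [ 0.0405  0.0034 -0.4827] rows 20.3
above shift [-0.165 -1.992  0.129] turn [ 0.0405  0.0034 -0.4827] rows 20.3
timer grip [0.5038 0.1176 0.0896] normal [-0.1736 -0.0056  0.9848]
timer1 shift [-0.328 -1.358  0.724] turn [ 0.0022 -0.0266  0.0157] rows 6.3
above shift [-0.229 -1.345  0.132] turn [ 0.0022 -0.0266  0.0157] rows 5.5
timer-1 shift [-0.328 -1.358  0.724] turn [ 0.0405  0.0034 -0.4827] rows 20.3
above shift [-0.229 -1.345  0.132] turn [ 0.0405  0.0034 -0.4827] rows 20.3
[0.40548049 0.37757251 0.21672806] [ 0.71  0.12  2.02  0.    1.   -0.99]
```

View pics/top1.png

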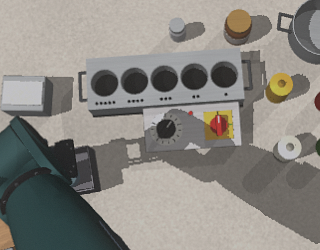

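```bash
python3 -m handwheel '[[-0.1,-1,0,0,0,0,0.1],[-0.1,-1,0,0,0,0,0.1],[-0.1,-1,0,0,0,0,0.1],[-0.1,-1,0,0,0,0,0.1],[-0.1,-1,0,0,0,0,0.1]]'
python3 -m handwheel '[[-0.065,-0.992,0.13,0.0022,-0.0266,0.0157,0.1],[-0.065,-0.992,0.13,0.0022,-0.0266,0.0157,0.1],[-0.065,-0.992,0.13,0.0022,-0.0266,0.0157,0.1],[-0.065,-0.992,0.13,0.0022,-0.0266,0.0157,0.1],[-0.065,-0.992,0.13,0.0022,-0.0266,0.0157,0.1],[-0.065,-0.992,0.13,0.0022,-0.0266,0.0157,0.1],[-0.065,-0.992,0.13,0.0022,-0.0266,0.0157,0.1]]'
cat > con.py <<'E'
import sys;from h import *
# con.py switch|timer bar_angle(cw, rad) h : tool over knob, grasp point h above grip point along normal
def pose(nm,ang,h):
    w=np.array([.6281,.1166,.0321]);t=np.deg2rad(10);Rw=Ro.from_euler("z",w[2])
    n=Rw.apply([-np.sin(t),0,np.cos(t)]);up=Rw.apply([np.cos(t),0,np.sin(t)]);left=np.cross(n,up)
    g=np.array([*T2(w,(-.12,dict(switch=-.125,timer=.005)[nm])),.066])+.024*n
    c_=Ro.from_rotvec(-ang*n).apply(left);R0=Ro.from_rotvec(state()["eef_rot"]);b=None
    for k in(1,-1):
        R=Ro.from_matrix(np.c_[np.cross(k*c_,-n),k*c_,-n]);m=(R0.inv()*R).magnitude()
        if b is None or m<b[0]:b=(m,R)
    return g-n*(.0188-h),b[1]
if __name__=="__main__":
    move(*pose(sys.argv[1],float(sys.argv[2]),float(sys.argv[3])));print(state()["q"].round(2),state()["ee_pos"])
E
python3 con.py switch 0 0
python3 -c "
from h import *
cv2.imwrite('pics/w2.png',snapshot('wrist'))"
```

```text
t: 6.35
ee_pos: [0.4492, 0.1756, 0.2096]
eef_rot: [0.199, -3.134, 0.002]
contact_force: [-1.0, 0.1, -0.1]
finger_gap: 0.054
finger_force: 0.0
t: 7.05
ee_pos: [0.4876, -0.0141, 0.1842]
eef_rot: [-0.049, 2.975, -0.004]
contact_force: [-0.2, -0.4, 0.8]
finger_gap: 0.0408
finger_force: 0.0
 shift [-0.023  0.009  0.577] turn [-0.0008 -0.0013  0.0002] rows 2.3
[-0.09 -0.03  2.25  0.02  0.75 -1.7 ] [ 0.48758014 -0.01409462  0.18422781]
```

View pics/w2.png

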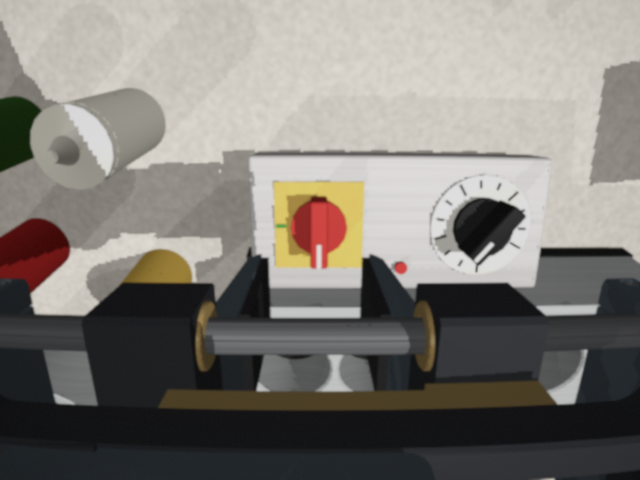

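```bash
python3 -m handwheel '[[-0.023,0.009,0.3,0,-0.0013,0,0.1],[-0.023,0.009,0.5,0,-0.0013,0,0.1],[-0.023,0.009,0.565,0,-0.0013,0,0.1],[-0.023,0.009,0.565,0,-0.0013,0,0.1],[-0.023,0.009,0.565,0,-0.0013,0,1],[-0.023,0.009,0.565,0,-0.0013,0,1],[-0.023,0.009,0.565,0,-0.0013,0,1],[-0.023,0.009,0.565,0,-0.0013,0,1]]' 8
python3 -m handwheel '[[0,0,0,0,0,0.02,1],[0,0,0,0,0,0.04,1],[0,0,0,0,0,0.06,1],[0,0,0,0,0,0.08,1],[0,0,0,0,0,0.1,1],[0,0,0,0,0,0.12,1],[0,0,0,0,0,0.14,1],[0,0,0,0,0,0.16,1],[0,0,0,0,0,0.18,1],[0,0,0,0,0,0.2,1],[0,0,0,0,0,0.22,1],[0,0,0,0,0,0.24,1],[0,0,0,0,0,0.25,1],[0,0,0,0,0,0.25,1]]'
```

```text
t: 7.9
ee_pos: [0.5121, -0.0128, 0.0755]
eef_rot: [-0.046, 2.963, -0.003]
contact_force: [-2.7, 15.7, 10.9]
finger_gap: 0.0158
finger_force: 8.0
t: 9.3
ee_pos: [0.5115, -0.0129, 0.075]
eef_rot: [2.096, 2.159, 0.186]
contact_force: [-4.0, 6.4, 8.1]
finger_gap: 0.0132
finger_force: 8.0
```

```bash
cat >> h.py <<'E'
DISK={n:np.array([u/4+385-.4,v/4+215-.4]) for n,(u,v) in dict(yellow=(105,78),red=(313,118),brown=(528,201),green=(320,311),white=(139,330)).items()}
OFF=np.array([0,-.0013])
def loc(names,img=None):
    c=camera_info("top");a0=cv2.imread("pics/top0.png").astype(np.float32);b=(snapshot("top") if img is None else img).astype(np.float32)
    out={}
    for n in names:
        u,v=np.round(DISK[n]).astype(int);t=a0[v-13:v+14,u-13:u+14];x0,y0=max(0,u-65),max(0,v-65)
        r=cv2.matchTemplate(b[y0:v+65,x0:u+65],t,cv2.TM_CCOEFF_NORMED)
        _,s,_,(i,j)=cv2.minMaxLoc(r)
        d=np.array([x0+i+13,y0+j+13])-[u,v]
        if 0<i<r.shape[1]-1 and 0<j<r.shape[0]-1:
            q=lambda a,b_,c_:.5*(a-c_)/(a-2*b_+c_)
            d=d+[q(r[j,i-1],r[j,i],r[j,i+1]),q(r[j-1,i],r[j,i],r[j+1,i])]
        out[n]=back(c,DISK[n]+d,.097)+OFF;print(n,"px shift",np.round(d,1),"score",round(float(s),2),"xy",out[n].round(4))
    return out
E
python3 -m handwheel '[[0,0,0,0,0,0,0],[0,0,0,0,0,0,0],[0,0,0,0,0,0,-0.2],[0,0,-0.25,0,0,0,-0.2],[0,0,-0.5,0,0,0,-1],[0,0,-0.7,0,0,0,-1],[0,0,-0.7,0,0,0,-1]]'
python3 - <<'E'
from h import *
im=snapshot("top");cv2.imwrite("pics/top2.png",im);p=loc(HSV.keys()-{"red2"},im)
wr=snapshot("wrist");cv2.imwrite("pics/w3.png",wr)
b=p["brown"];move([*b,.21],down(np.deg2rad(1.84)),"brown");print(state()["q"].round(2))
E
```

```text
t: 10.0
ee_pos: [0.489, -0.0135, 0.2174]
eef_rot: [2.089, 2.157, 0.192]
contact_force: [1.0, -0.3, -1.3]
finger_gap: 0.0659
finger_force: 0.0
brown px shift [ 0. -0.] score 1.0 xy [ 0.5146 -0.4276]
yellow px shift [ 0.1 -0.1] score 0.79 xy [ 0.6028 -0.1718]
red px shift [-0.  -0.1] score 0.97 xy [ 0.5723 -0.2984]
green px shift [ 51 -27] score 0.93 xy [ 0.5134 -0.4249]
white px shift [ 0.1 -0.1] score 0.52 xy [ 0.4462 -0.1821]
brown shift [-2.074  0.066  0.038] turn [ 0.0283  0.0009 -0.    ] rows 8.3
[-0.08 -0.08  2.24  0.02  0.81 -0.13]
```

View pics/w3.png

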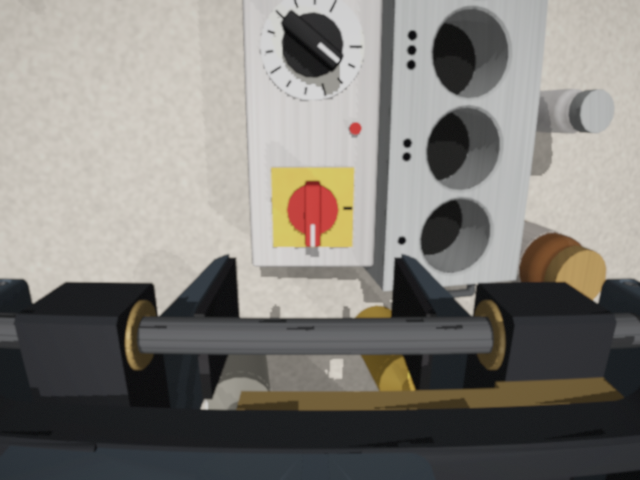

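View pics/top2.png

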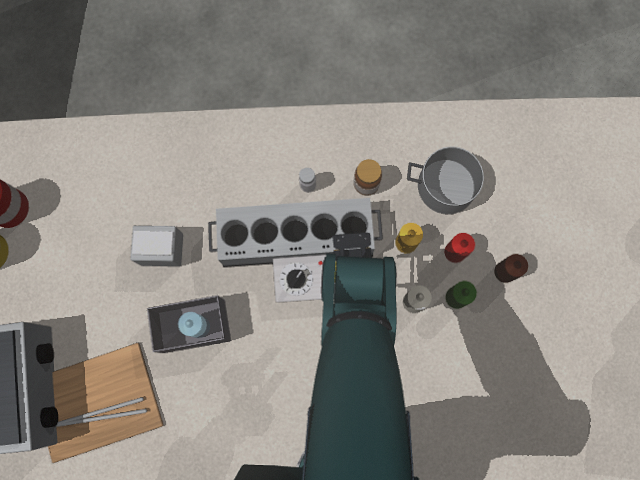

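```bash
sed -i 's/u-65/u-43/;s/v-65/v-43/;s/v+65/v+43/;s/u+65/u+43/' h.py
python3 -m handwheel '[[-1,0.03,0,0,0,0,-1],[-1,0.03,0,0,0,0,-1],[-1,0.03,0,0,0,0,-1],[-1,0.03,0,0,0,0,-1],[-1,0.03,0,0,0,0,-1]]'
python3 -m handwheel '[[-1,0.03,0.04,0.0283,0.0009,0,-1],[-1,0.03,0.04,0.0283,0.0009,0,-1],[-1,0.03,0.04,0.0283,0.0009,0,-1],[-1,0.03,0.04,0.0283,0.0009,0,-1],[-1,0.03,0.04,0.0283,0.0009,0,-1],[-1,0.03,0.04,0.0283,0.0009,0,-1]]'
python3 at.py .5146 -.4276 .061 1.84
```

```text
t: 10.6
ee_pos: [0.4987, -0.2175, 0.2125]
eef_rot: [2.099, 2.158, 0.183]
contact_force: [0.1, 0.2, -0.5]
finger_gap: 0.0909
finger_force: 0.0
t: 11.2
ee_pos: [0.5119, -0.4125, 0.206]
eef_rot: [-2.184, -2.252, 0.002]
contact_force: [-0.3, -0.6, 0.5]
finger_gap: 0.0914
finger_force: 0.0
 shift [-0.077  0.014  0.725] turn [-0.0007 -0.0004 -0.0002] rows 2.9
[-0.71  0.3   1.81 -0.    1.03 -0.74] 11.2
```

```bash
python3 -m handwheel '[[-0.077,0.014,0,0,0,0,-1],[-0.077,0.014,0.25,0,0,0,-1],[-0.077,0.014,0.5,0,0,0,-1],[-0.077,0.014,0.65,0,0,0,-1],[-0.077,0.014,0.725,0,0,0,-1],[-0.077,0.014,0.725,0,0,0,-1],[-0.077,0.014,0.725,0,0,0,0.6],[-0.077,0.014,0.725,0,0,0,0.6],[-0.077,0.014,0.725,0,0,0,0.6],[-0.077,0.014,0.725,0,0,0,0.6],[-0.077,0.014,0.725,0,0,0,0.6],[-0.077,0.014,0.5,0,0,0,0.6],[-0.077,0.014,0.25,0,0,0,0.6],[-0.077,0.014,0,0,0,0,0.6],[-0.077,0.014,-0.12,0,0,0,0.6],[-0.077,0.014,-0.12,0,0,0,0.6]]' 25
python3 at.py .6328 -.0313 .19 1.84
```

```text
t: 12.8
ee_pos: [0.5174, -0.4292, 0.2367]
eef_rot: [2.182, 2.253, -0.002]
contact_force: [0.3, 0.6, -3.8]
finger_gap: 0.0572
finger_force: 25.0
 shift [1.971 0.64  0.227] turn [ 0.0004  0.0007 -0.    ] rows 8.3
[-0.73  0.29  1.77 -0.    1.08 -0.76] 12.8
```

```bash
python3 -m handwheel '[[0.985,0.32,0,0,0,0,0.6],[0.985,0.32,0,0,0,0,0.6],[0.985,0.32,0,0,0,0,0.6],[0.985,0.32,0,0,0,0,0.6],[0.985,0.32,0,0,0,0,0.6],[0.985,0.32,0,0,0,0,0.6]]'
python3 -m handwheel '[[0.985,0.32,0,0.0004,0.0007,0,0.6],[0.985,0.32,0,0.0004,0.0007,0,0.6],[0.985,0.32,0,0.0004,0.0007,0,0.6],[0.985,0.32,0,0.0004,0.0007,0,0.6],[0.985,0.32,0.1,0.0004,0.0007,0,0.6],[0.985,0.32,0.22,0.0004,0.0007,0,0.6],[0.985,0.32,0.22,0.0004,0.0007,0,0.6]]'
python3 at.py .6328 -.0313 .113 1.84
python3 -c "
from h import *
print(state()['ee_pos']);i=snapshot('wrist');cv2.imwrite('pics/w4.png',i)"
```

```text
t: 13.4
ee_pos: [0.5733, -0.2273, 0.2307]
eef_rot: [-2.18, -2.257, 0.003]
contact_force: [-0.6, -0.8, -1.9]
finger_gap: 0.0572
finger_force: 25.0
t: 14.1
ee_pos: [0.629, -0.0307, 0.1842]
eef_rot: [-2.178, -2.249, 0.006]
contact_force: [-0.5, -0.1, -2.4]
finger_gap: 0.0573
finger_force: 25.0
 shift [-0.005  0.023  0.356] turn [-0.0017 -0.0008 -0.0001] rows 1.4
[-0.09  0.29  1.88  0.    0.99 -0.12] 14.1
[ 0.62899702 -0.0307108   0.18419091]
```

View pics/w4.png

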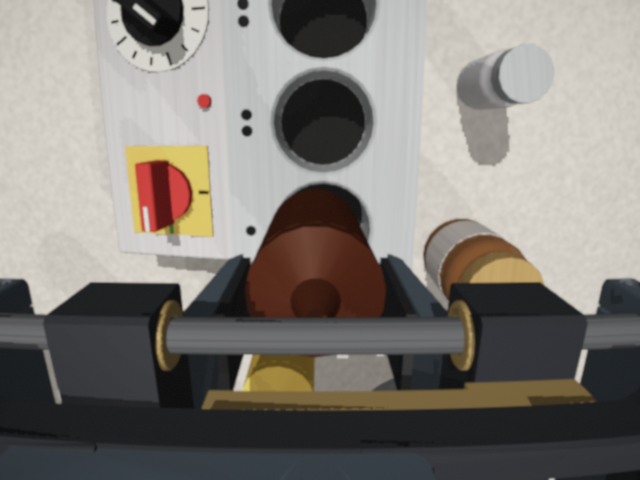

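```bash
python3 - <<'E'
from h import *
c=camera_info("wrist");w=np.array([.6281,.1166,.0321])
print("well2 pred",proj(c,[*T2(w,(0,-.074)),.1])[0],"seen 323,120")
s=state();f=s["ee_pos"].copy();f[2]-=.061
for dy in(-.003,0,.003):
    q=f+[0,dy,.125];print("nozzle pred",dy,proj(c,q)[0], "disk ctr",proj(c,f+[0,dy,.1])[0])
E
```

```text
well2 pred [320.4409062 123.5469309] seen 323,120
nozzle pred -0.003 [313.83997011 342.60078793] disk ctr [314.47006198 311.75952065]
nozzle pred 0 [314.09413262 335.25389606] disk ctr [314.69208575 305.25999763]
nozzle pred 0.003 [314.35149996 327.80953107] disk ctr [314.91639498 298.69049525]
```

```bash
python3 -m handwheel '[[0,0.02,0,0,0,0,0.6],[0,0.02,0.06,0,0,0,0.6],[0,0.02,0.12,0,0,0,0.6],[0,0.02,0.16,0,0,0,0.6],[0,0.02,0.16,0,0,0,0.6]]'
python3 at.py .6328 -.0313 .113 1.84
```

```text
t: 14.65
ee_pos: [0.634, -0.0298, 0.1544]
eef_rot: [-2.18, -2.251, 0.003]
contact_force: [1.0, 0.4, -3.4]
finger_gap: 0.0572
finger_force: 25.0
 shift [-0.008 -0.005  0.207] turn [-0.0011 -0.0008 -0.    ] rows 0.8
[-0.09  0.33  1.88  0.    0.94 -0.12] 14.65
```

```bash
python3 -m handwheel '[[-0.008,-0.005,0.06,0,0,0,0.6],[-0.008,-0.005,0.12,0,0,0,0.6],[-0.008,-0.005,0.17,0,0,0,0.6],[-0.008,-0.005,0.2,0,0,0,0.6],[-0.008,-0.005,0.2,0,0,0,0.6]]'
python3 at.py .6328 -.0313 .113 1.84
```

```text
t: 15.15
ee_pos: [0.6336, -0.0312, 0.1152]
eef_rot: [-2.18, -2.252, 0.002]
contact_force: [-0.2, 0.1, -2.2]
finger_gap: 0.0576
finger_force: 25.0
 shift [-0.    -0.004  0.011] turn [-0.0009 -0.0007  0.    ] rows 0.0
[-0.09  0.38  1.9   0.01  0.87 -0.12] 15.15
```

```bash
python3 -m handwheel '[[0,0,0.01,0,0,0,0.6],[0,0,0.01,0,0,0,-1],[0,0,0.01,0,0,0,-1],[0,0,0.01,0,0,0,-1],[0,0,0.01,0,0,0,-1],[0,0,-0.23,0,0,0,-1],[0,0,-0.48,0,0,0,-1],[0,0,-0.5,0,0,0,-1]]'
python3 - <<'E'
from h import *
im=snapshot("top");cv2.imwrite("pics/t3.png",im);p=loc(["yellow","red","green","white"],im)
move([*p["yellow"],.2],down(np.deg2rad(1.84)),"yellow")
E
```

```text
t: 15.95
ee_pos: [0.6376, -0.0319, 0.2226]
eef_rot: [2.185, 2.257, 0.008]
contact_force: [1.1, 0.1, 0.6]
finger_gap: 0.091
finger_force: 0.0
yellow px shift [ 0.6 -0.1] score 0.67 xy [ 0.6026 -0.1729]
red px shift [-0.  -0.1] score 0.84 xy [ 0.5723 -0.2983]
green px shift [-0.3 -0.1] score 0.96 xy [ 0.453  -0.2921]
white px shift [  0 -30] score 0.41 xy [ 0.5194 -0.1868]
yellow shift [-0.7   -0.193  0.098] turn [ 0.0003 -0.0006  0.    ] rows 2.9
```

```bash
python3 -m handwheel '[[-0.7,-0.193,0,0,0,0,-1],[-0.7,-0.193,0,0,0,0,-1],[-0.7,-0.193,0,0,0,0,-1],[-0.7,-0.193,0.1,0,0,0,-1],[-0.7,-0.193,0.1,0,0,0,-1],[-0.7,-0.193,0.1,0,0,0,-1]]'
python3 at.py .6026 -.1722 .061 1.84
python3 -c "
from h import *
loc(['yellow','white'])"
```

```text
t: 16.6
ee_pos: [0.5997, -0.1722, 0.1948]
eef_rot: [-2.18, -2.251, 0.001]
contact_force: [-0.2, -0.7, 0.2]
finger_gap: 0.091
finger_force: 0.0
 shift [-0.004  0.019  0.669] turn [-0.001  -0.0008  0.    ] rows 2.7
[-0.32  0.26  1.89  0.    1.   -0.35] 16.6
yellow px shift [-21. -29.] score 0.36 xy [ 0.6783 -0.1242]
white px shift [ 26.2 -27.2] score 0.32 xy [ 0.5098 -0.2504]
```

```bash
python3 -m handwheel '[[-0.004,0.019,0.25,0,0,0,-1],[-0.004,0.019,0.5,0,0,0,-1],[-0.004,0.019,0.62,0,0,0,-1],[-0.004,0.019,0.669,0,0,0,-1],[-0.004,0.019,0.669,0,0,0,-1],[-0.004,0.019,0.669,0,0,0,0.6],[-0.004,0.019,0.669,0,0,0,0.6],[-0.004,0.019,0.669,0,0,0,0.6],[-0.004,0.019,0.669,0,0,0,0.6],[-0.004,0.019,0.669,0,0,0,0.6]]' 25
python3 -m handwheel '[[0,0,-0.25,0,0,0,0.6],[0,0,-0.5,0,0,0,0.6],[0,0,-0.7,0,0,0,0.6],[0,0,-0.8,0,0,0,0.6],[0,0,-0.8,0,0,0,0.6]]'
python3 - <<'E'
from h import *
w=np.array([.6281,.1166,.0321])
for i in range(5):print(i+1,T2(w,(0,-.148+.074*i)).round(4))
move([*T2(w,(0,-.074)),.21],down(np.deg2rad(1.84)))
E
```

```text
t: 17.65
ee_pos: [0.6036, -0.173, 0.0624]
eef_rot: [-2.181, -2.253, -0.0]
contact_force: [-1.8, -0.5, 7.1]
finger_gap: 0.0568
finger_force: 25.0
t: 18.15
ee_pos: [0.6056, -0.174, 0.2249]
eef_rot: [-2.184, -2.255, -0.003]
contact_force: [0.1, 0.7, -2.4]
finger_gap: 0.0577
finger_force: 25.0
1 [ 0.6328 -0.0313]
2 [0.6305 0.0426]
3 [0.6281 0.1166]
4 [0.6257 0.1906]
5 [0.6234 0.2645]
 shift [1.078 0.159 0.078] turn [-0.     -0.0005 -0.    ] rows 4.4
```

```bash
python3 -m handwheel '[[0,0,-0.2,0,0,0,0.6],[0.2,0.03,-0.22,0,0,0,0.6],[0.98,0.155,-0.22,0,0,0,0.6],[0.98,0.155,-0.22,0,0,0,0.6],[0.98,0.155,-0.22,0,0,0,0.6],[0.98,0.155,-0.22,0,0,0,0.6],[0.98,0.155,-0.22,0,0,0,0.6]]'
python3 at.py .6305 .0426 .156 1.84
```

```text
t: 18.85
ee_pos: [0.6283, 0.0246, 0.2645]
eef_rot: [-2.177, -2.254, 0.003]
contact_force: [-0.2, -0.8, -3.0]
finger_gap: 0.0575
finger_force: 25.0
 shift [0.087 0.018 0.543] turn [-0.0011 -0.0007  0.0004] rows 2.2
[ 0.    0.2   1.83  0.    1.12 -0.04] 18.85
```

```bash
python3 -m handwheel '[[0.087,0.018,0,0,0,0,0.6],[0.087,0.018,0,0,0,0,0.6],[0.087,0.018,0.2,0,0,0,0.6],[0.087,0.018,0.35,0,0,0,0.6],[0.087,0.018,0.43,0,0,0,0.6],[0.087,0.018,0.49,0,0,0,0.6],[0.087,0.018,0.543,0,0,0,0.6],[0.087,0.018,0.543,0,0,0,0.6]]'
python3 at.py .6305 .0426 .1145 1.84
```

```text
t: 19.65
ee_pos: [0.6314, 0.0409, 0.1573]
eef_rot: [-2.181, -2.252, 0.001]
contact_force: [-0.0, -0.0, -2.8]
finger_gap: 0.0574
finger_force: 25.0
 shift [ 0.008 -0.003  0.214] turn [-0.0009 -0.0007 -0.    ] rows 0.9
[ 0.03  0.32  1.89  0.01  0.94 -0.01] 19.65
```

```bash
python3 -m handwheel '[[0.008,-0.003,0.06,0,0,0,0.6],[0.008,-0.003,0.12,0,0,0,0.6],[0.008,-0.003,0.17,0,0,0,0.6],[0.008,-0.003,0.214,0,0,0,0.6],[0.008,-0.003,0.214,0,0,0,0.6]]'
python3 -m handwheel '[[0,0,0,0,0,0,0.6],[0,0,0,0,0,0,-1],[0,0,0,0,0,0,-1],[0,0,0,0,0,0,-1],[0,0,0,0,0,0,-1],[0,0,-0.25,0,0,0,-1],[0,0,-0.5,0,0,0,-1],[0,0,-0.55,0,0,0,-1]]'
python3 - <<'E'
from h import *
im=snapshot("top");cv2.imwrite("pics/t4.png",im);p=loc(["red","green","white"],im)
move([*p["red"],.2],down(np.deg2rad(1.84)),"red")
E
```

```text
t: 20.15
ee_pos: [0.6301, 0.0429, 0.1138]
eef_rot: [-2.18, -2.251, 0.002]
contact_force: [0.3, -0.7, -4.4]
finger_gap: 0.0572
finger_force: 25.0
t: 20.95
ee_pos: [0.634, 0.0426, 0.2313]
eef_rot: [-2.185, -2.256, -0.008]
contact_force: [0.9, 0.4, -0.2]
finger_gap: 0.0911
finger_force: 0.0
red px shift [-0.4 -0.2] score 0.86 xy [ 0.5727 -0.2974]
green px shift [-0.4 -0.2] score 0.85 xy [ 0.4532 -0.2918]
white px shift [0. 0.] score 1.0 xy [ 0.4461 -0.1818]
red shift [-1.69  -0.359  0.143] turn [ 0.0004 -0.0007  0.    ] rows 6.9
```

```bash
python3 -m handwheel '[[-0.98,-0.2,0,0,0,0,-1],[-0.98,-0.2,0,0,0,0,-1],[-0.98,-0.2,0,0,0,0,-1],[-0.98,-0.2,0,0,0,0,-1],[-0.98,-0.2,0,0,0,0,-1]]'
python3 -m handwheel '[[-0.75,-0.165,0.15,0,0,0,-1],[-0.75,-0.165,0.15,0,0,0,-1],[-0.75,-0.165,0.15,0,0,0,-1],[-0.75,-0.165,0.15,0,0,0,-1],[-0.75,-0.165,0.15,0,0,0,-1]]'
python3 at.py .5724 -.298 .061 1.84
```

```text
t: 21.5
ee_pos: [0.596, -0.1591, 0.2232]
eef_rot: [-2.185, -2.247, 0.002]
contact_force: [0.4, -0.2, 0.4]
finger_gap: 0.0908
finger_force: 0.0
t: 22.0
ee_pos: [0.5684, -0.3061, 0.1925]
eef_rot: [-2.182, -2.249, 0.001]
contact_force: [0.5, 0.2, 0.0]
finger_gap: 0.0907
finger_force: 0.0
 shift [0.036 0.025 0.657] turn [-0.001  -0.0009 -0.0003] rows 2.6
[-0.53  0.3   1.84  0.    1.01 -0.56] 22.0
```

```bash
python3 -m handwheel '[[0.036,0.025,0,0,0,0,-1],[0.036,0.025,0.25,0,0,0,-1],[0.036,0.025,0.3,0,0,0,-1],[0.036,0.025,0.3,0,0,0,-1]]'
python3 at.py .5724 -.298 .061 1.84
```

```text
t: 22.4
ee_pos: [0.5731, -0.2959, 0.1326]
eef_rot: [-2.177, -2.251, 0.002]
contact_force: [-0.7, 0.3, -0.1]
finger_gap: 0.0912
finger_force: 0.0
 shift [-0.013 -0.001  0.358] turn [-0.0012 -0.001   0.0002] rows 1.4
[-0.51  0.37  1.87  0.    0.91 -0.55] 22.4
```

```bash
python3 -m handwheel '[[-0.01,0,0.2,0,0,0,-1],[-0.01,0,0.3,0,0,0,-1],[-0.01,0,0.358,0,0,0,-1],[-0.01,0,0.358,0,0,0,-1],[-0.01,0,0.358,0,0,0,0.6],[-0.01,0,0.358,0,0,0,0.6],[-0.01,0,0.358,0,0,0,0.6],[-0.01,0,0.358,0,0,0,0.6],[-0.01,0,0.358,0,0,0,0.6],[-0.01,0,0.358,0,0,0,0.6]]' 25
python3 -m handwheel '[[0,0,-0.25,0,0,0,0.6],[0,0,-0.5,0,0,0,0.6],[0,0,-0.75,0,0,0,0.6],[0,0,-1,0,0,0,0.6],[0,0,-1,0,0,0,0.6]]'
python3 at.py .6281 .1166 .26 1.84
```

```text
t: 23.4
ee_pos: [0.5736, -0.2998, 0.0629]
eef_rot: [-2.181, -2.252, 0.0]
contact_force: [-2.1, -0.2, 5.4]
finger_gap: 0.0572
finger_force: 25.0
t: 23.9
ee_pos: [0.5772, -0.3021, 0.2698]
eef_rot: [2.183, 2.254, 0.004]
contact_force: [0.9, -1.2, -3.1]
finger_gap: 0.0569
finger_force: 25.0
 shift [2.084 0.321 0.049] turn [ 0.0006  0.0001 -0.    ] rows 8.4
[-0.52  0.22  1.79  0.    1.13 -0.55] 23.9
```

```bash
python3 -m handwheel '[[1,0.155,0,0,0,0,0.6],[1,0.155,0,0,0,0,0.6],[1,0.155,0,0,0,0,0.6],[1,0.155,0,0,0,0,0.6],[1,0.155,0,0,0,0,0.6]]'
python3 -m handwheel '[[1,0.155,0.03,0,0,0,0.6],[1,0.155,0.03,0,0,0,0.6],[1,0.155,0.03,0,0,0,0.6],[1,0.155,0.03,0,0,0,0.6],[1,0.155,0.03,0,0,0,0.6],[1,0.155,0.03,0,0,0,0.6]]'
python3 at.py .6281 .1150 .157 1.84
```

```text
t: 24.4
ee_pos: [0.5987, -0.095, 0.2621]
eef_rot: [-2.176, -2.255, 0.0]
contact_force: [-0.8, -1.2, -2.8]
finger_gap: 0.0571
finger_force: 25.0
t: 25.0
ee_pos: [0.623, 0.1022, 0.2567]
eef_rot: [-2.178, -2.254, 0.002]
contact_force: [0.8, -1.0, -2.6]
finger_gap: 0.0574
finger_force: 25.0
 shift [0.061 0.031 0.499] turn [-0.001  -0.0007  0.0003] rows 2.0
[0.12 0.21 1.83 0.01 1.11 0.09] 25.0
```

```bash
python3 -m handwheel '[[0.061,0.028,0,0,0,0,0.6],[0.061,0.028,0,0,0,0,0.6],[0.061,0.028,0.2,0,0,0,0.6],[0.061,0.028,0.33,0,0,0,0.6],[0.061,0.028,0.4,0,0,0,0.6],[0.061,0.028,0.45,0,0,0,0.6],[0.061,0.028,0.5,0,0,0,0.6],[0.061,0.028,0.5,0,0,0,0.6]]'
python3 at.py .6281 .1150 .114 1.84
```

```text
t: 25.8
ee_pos: [0.6281, 0.1139, 0.1574]
eef_rot: [-2.181, -2.252, 0.001]
contact_force: [-0.8, -0.1, -2.8]
finger_gap: 0.0574
finger_force: 25.0
 shift [0.005 0.001 0.217] turn [-0.0008 -0.0007 -0.    ] rows 0.9
[0.14 0.33 1.88 0.01 0.94 0.11] 25.8
```

```bash
python3 -m handwheel '[[0.005,0,0.06,0,0,0,0.6],[0.005,0,0.12,0,0,0,0.6],[0.005,0,0.17,0,0,0,0.6],[0.005,0,0.213,0,0,0,0.6],[0.005,0,0.213,0,0,0,0.6]]'
python3 -m handwheel '[[0,0,0,0,0,0,0.6],[0,0,0,0,0,0,-1],[0,0,0,0,0,0,-1],[0,0,0,0,0,0,-1],[0,0,0,0,0,0,-1],[0,0,-0.25,0,0,0,-1],[0,0,-0.5,0,0,0,-1],[0,0,-0.55,0,0,0,-1]]'
python3 - <<'E'
from h import *
im=snapshot("top");cv2.imwrite("pics/t5.png",im);p=loc(["green","white"],im)
move([*p["green"],.2],down(np.deg2rad(1.84)),"green")
E
```

```text
t: 26.3
ee_pos: [0.6274, 0.1152, 0.114]
eef_rot: [-2.18, -2.251, 0.002]
contact_force: [-0.4, 0.3, -1.8]
finger_gap: 0.0573
finger_force: 25.0
t: 27.1
ee_pos: [0.6312, 0.1152, 0.2315]
eef_rot: [-2.184, -2.256, -0.009]
contact_force: [0.3, 0.5, -0.0]
finger_gap: 0.0912
finger_force: 0.0
green px shift [-1.  -0.1] score 0.86 xy [ 0.453  -0.2903]
white px shift [-0.1  0.1] score 0.79 xy [ 0.4459 -0.1815]
green shift [-1.998 -0.954  0.14 ] turn [ 0.0004 -0.0008  0.    ] rows 8.9
```

```bash
python3 -m handwheel '[[-1,-0.48,0,0,0,0,-1],[-1,-0.48,0,0,0,0,-1],[-1,-0.48,0,0,0,0,-1],[-1,-0.48,0,0,0,0,-1],[-1,-0.48,0,0,0,0,-1]]'
python3 -m handwheel '[[-1,-0.48,0.15,0,0,0,-1],[-1,-0.48,0.15,0,0,0,-1],[-1,-0.48,0.15,0,0,0,-1],[-1,-0.48,0.15,0,0,0,-1],[-1,-0.48,0.15,0,0,0,-1],[-1,-0.48,0.15,0,0,0,-1],[-1,-0.48,0.15,0,0,0,-1]]'
python3 at.py .4532 -.2915 .061 1.84
python3 - <<'E'
from h import *
im=snapshot("wrist");cv2.imwrite("pics/w5.png",im);c=camera_info("wrist");print(proj(c,[.453,-.2915,.1]),proj(c,[.453,-.2915,.125]))
E
```

```text
t: 27.65
ee_pos: [0.5367, -0.0907, 0.2236]
eef_rot: [-2.182, -2.249, 0.002]
contact_force: [0.8, 0.9, 0.1]
finger_gap: 0.0911
finger_force: 0.0
t: 28.35
ee_pos: [0.4487, -0.2908, 0.1934]
eef_rot: [-2.181, -2.25, 0.0]
contact_force: [0.2, 0.3, 0.1]
finger_gap: 0.091
finger_force: 0.0
 shift [-0.008  0.026  0.662] turn [-0.0009 -0.0009 -0.0002] rows 2.7
[-0.62  0.12  2.06  0.    0.97 -0.65] 28.35
[[320.9889227  228.38884516]] [[321.338621   237.69631157]]
```

```bash
python3 -m handwheel '[[-0.004,0.026,0.25,0,0,0,-1],[-0.004,0.026,0.5,0,0,0,-1],[-0.004,0.026,0.6,0,0,0,-1],[-0.004,0.026,0.658,0,0,0,-1],[-0.004,0.026,0.658,0,0,0,-1],[-0.004,0.026,0.658,0,0,0,0.6],[-0.004,0.026,0.658,0,0,0,0.6],[-0.004,0.026,0.658,0,0,0,0.6],[-0.004,0.026,0.658,0,0,0,0.6],[-0.004,0.026,0.658,0,0,0,0.6],[-0.004,0.026,0.658,0,0,0,0.6]]' 25
python3 -m handwheel '[[0,0,-0.25,0,0,0,0.6],[0,0,-0.5,0,0,0,0.6],[0,0,-0.75,0,0,0,0.6],[0,0,-1,0,0,0,0.6],[0,0,-1,0,0,0,0.6]]'
python3 at.py .6257 .1906 .26 1.84
```

```text
t: 29.5
ee_pos: [0.4541, -0.2914, 0.0633]
eef_rot: [-2.181, -2.253, 0.0]
contact_force: [-1.6, 0.4, 8.6]
finger_gap: 0.0568
finger_force: 25.0
t: 30.0
ee_pos: [0.4574, -0.2938, 0.2696]
eef_rot: [2.183, 2.254, 0.002]
contact_force: [0.8, -0.2, -2.7]
finger_gap: 0.0574
finger_force: 25.0
 shift [2.394 0.918 0.048] turn [ 0.0005  0.0002 -0.    ] rows 10.3
[-0.61  0.04  2.    0.    1.1  -0.65] 30.0
```

```bash
python3 -m handwheel '[[1,0.38,0,0,0,0,0.6],[1,0.38,0,0,0,0,0.6],[1,0.38,0,0,0,0,0.6],[1,0.38,0,0,0,0,0.6],[1,0.38,0,0,0,0,0.6]]'
python3 -m handwheel '[[1,0.38,0,0,0,0,0.6],[1,0.38,0,0,0,0,0.6],[1,0.38,0,0,0,0,0.6],[1,0.38,0,0,0,0,0.6],[1,0.38,0,0,0,0,0.6]]'
python3 -m handwheel '[[0.35,0.15,0,0,0,0,0.6],[0.35,0.15,0,0,0,0,0.6],[0.35,0.15,0,0,0,0,0.6],[0.35,0.15,0,0,0,0,0.6]]'
python3 at.py .6257 .1906 .157 1.84
```

```text
t: 30.5
ee_pos: [0.5248, -0.086, 0.2625]
eef_rot: [-2.177, -2.254, 0.0]
contact_force: [0.3, 0.2, -2.5]
finger_gap: 0.0572
finger_force: 25.0
t: 31.0
ee_pos: [0.5946, 0.1161, 0.263]
eef_rot: [-2.178, -2.254, 0.0]
contact_force: [-0.5, -1.1, -3.1]
finger_gap: 0.0572
finger_force: 25.0
t: 31.4
ee_pos: [0.6213, 0.1833, 0.263]
eef_rot: [-2.18, -2.252, 0.003]
contact_force: [-1.7, -0.3, -2.5]
finger_gap: 0.0574
finger_force: 25.0
 shift [0.034 0.026 0.53 ] turn [-0.001  -0.0006  0.0001] rows 2.1
[0.25 0.23 1.8  0.01 1.12 0.21] 31.4
```

```bash
python3 -m handwheel '[[0.034,0.024,0,0,0,0,0.6],[0.034,0.024,0,0,0,0,0.6],[0.034,0.024,0.2,0,0,0,0.6],[0.034,0.024,0.35,0,0,0,0.6],[0.034,0.024,0.43,0,0,0,0.6],[0.034,0.024,0.48,0,0,0,0.6],[0.034,0.024,0.528,0,0,0,0.6],[0.034,0.024,0.528,0,0,0,0.6]]'
python3 at.py .6257 .1906 .1145 1.84
```

```text
t: 32.2
ee_pos: [0.6257, 0.1909, 0.1581]
eef_rot: [-2.181, -2.252, 0.001]
contact_force: [-0.2, -0.6, -2.1]
finger_gap: 0.0573
finger_force: 25.0
 shift [-0.003  0.001  0.218] turn [-0.0008 -0.0007 -0.    ] rows 0.9
[0.26 0.35 1.84 0.01 0.95 0.22] 32.2
```

```bash
python3 -m handwheel '[[0,0,0.06,0,0,0,0.6],[0,0,0.12,0,0,0,0.6],[0,0,0.17,0,0,0,0.6],[0,0,0.216,0,0,0,0.6],[0,0,0.216,0,0,0,0.6]]'
python3 -m handwheel '[[0,0,0,0,0,0,0.6],[0,0,0,0,0,0,-1],[0,0,0,0,0,0,-1],[0,0,0,0,0,0,-1],[0,0,0,0,0,0,-1],[0,0,-0.25,0,0,0,-1],[0,0,-0.5,0,0,0,-1],[0,0,-0.55,0,0,0,-1]]'
python3 - <<'E'
from h import *
im=snapshot("top");cv2.imwrite("pics/t6.png",im);p=loc(["white"],im)
move([*p["white"],.2],down(np.deg2rad(1.84)),"white")
E
```

```text
t: 32.7
ee_pos: [0.6251, 0.1911, 0.114]
eef_rot: [-2.181, -2.252, 0.002]
contact_force: [-0.1, 0.1, -1.5]
finger_gap: 0.0573
finger_force: 25.0
t: 33.5
ee_pos: [0.6287, 0.1915, 0.2315]
eef_rot: [-2.184, -2.255, -0.01]
contact_force: [0.6, 1.1, -0.2]
finger_gap: 0.0911
finger_force: 0.0
white px shift [-24.9 -26.2] score 0.48 xy [ 0.5126 -0.1252]
white shift [-1.564 -0.63   0.142] turn [ 0.0003 -0.001   0.    ] rows 6.8
```

```bash
python3 -c "
import cv2
a=cv2.imread('pics/t6.png')
cv2.imwrite('pics/t6c.png',cv2.resize(a[190:320,200:500],None,fx=2.6,fy=2.6,interpolation=cv2.INTER_CUBIC))"
```

```text
(no output)
```

View pics/t6c.png

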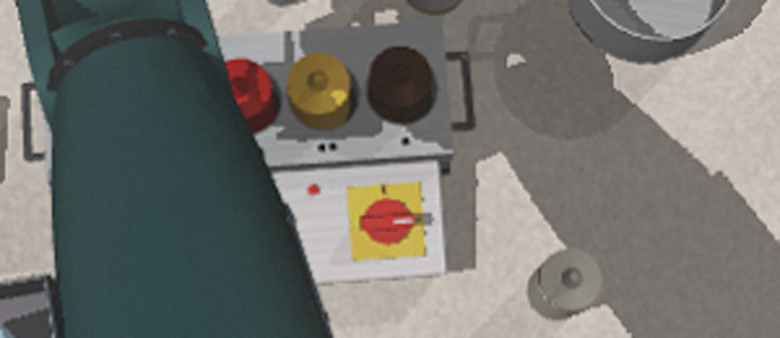

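```bash
python3 -m handwheel '[[-0.95,-0.47,0,0,0,0,-1],[-0.95,-0.47,0,0,0,0,-1],[-0.95,-0.47,0,0,0,0,-1],[-0.95,-0.47,0,0,0,0,-1],[-0.95,-0.47,0,0,0,0,-1]]'
python3 -m handwheel '[[-0.87,-0.46,0.15,0,0,0,-1],[-0.87,-0.46,0.15,0,0,0,-1],[-0.87,-0.46,0.15,0,0,0,-1],[-0.87,-0.46,0.15,0,0,0,-1],[-0.87,-0.46,0.15,0,0,0,-1],[-0.87,-0.46,0.15,0,0,0,-1]]'
python3 at.py .446 -.1813 .061 1.84
python3 - <<'E'
from h import *
im=snapshot("wrist");c=camera_info("wrist")
o=im.copy();cs,_=cv2.findContours(silmask(c,.446,-.1813),0,1)
cv2.drawContours(o,[(k/4).astype(int) for k in cs],-1,(255,0,255),1);cv2.imwrite("pics/w6.png",o)
E
```

```text
t: 34.05
ee_pos: [0.5357, -0.0051, 0.2235]
eef_rot: [-2.183, -2.249, 0.003]
contact_force: [0.5, 0.9, -0.1]
finger_gap: 0.0914
finger_force: 0.0
t: 34.65
ee_pos: [0.4512, -0.1792, 0.1937]
eef_rot: [-2.183, -2.249, 0.001]
contact_force: [0.9, 0.4, 0.2]
finger_gap: 0.0913
finger_force: 0.0
 shift [-0.013 -0.023  0.664] turn [-0.0009 -0.0008 -0.0004] rows 2.7
[-0.43  0.04  2.16  0.    0.96 -0.46] 34.65
```

View pics/w6.png

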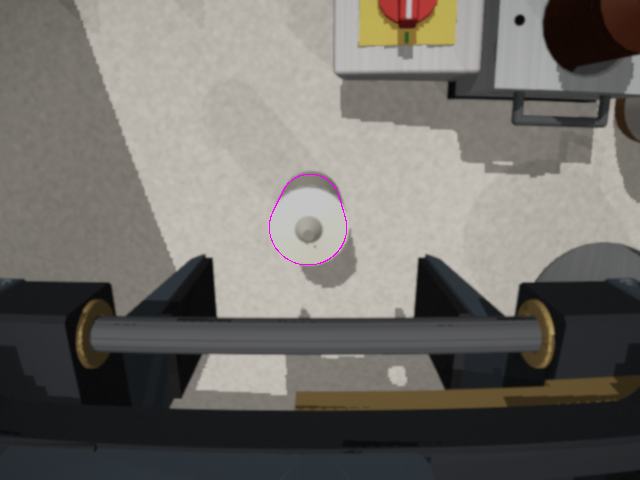

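```bash
python3 -m handwheel '[[-0.007,-0.02,0.25,0,0,0,-1],[-0.007,-0.02,0.5,0,0,0,-1],[-0.007,-0.02,0.6,0,0,0,-1],[-0.007,-0.02,0.66,0,0,0,-1],[-0.007,-0.02,0.66,0,0,0,-1],[-0.007,-0.02,0.66,0,0,0,0.6],[-0.007,-0.02,0.66,0,0,0,0.6],[-0.007,-0.02,0.66,0,0,0,0.6],[-0.007,-0.02,0.66,0,0,0,0.6],[-0.007,-0.02,0.66,0,0,0,0.6],[-0.007,-0.02,0.66,0,0,0,0.6]]' 25
python3 -m handwheel '[[0,0,-0.25,0,0,0,0.6],[0,0,-0.5,0,0,0,0.6],[0,0,-0.75,0,0,0,0.6],[0,0,-1,0,0,0,0.6],[0,0,-1,0,0,0,0.6]]'
python3 at.py .6234 .2645 .26 1.84
```

```text
t: 35.8
ee_pos: [0.4474, -0.1801, 0.063]
eef_rot: [-2.182, -2.253, 0.0]
contact_force: [-1.6, -0.4, 7.5]
finger_gap: 0.0575
finger_force: 25.0
t: 36.3
ee_pos: [0.4509, -0.182, 0.269]
eef_rot: [2.184, 2.255, 0.005]
contact_force: [0.1, -0.4, -3.6]
finger_gap: 0.0574
finger_force: 25.0
 shift [2.204 0.933 0.049] turn [ 0.0007 -0.     -0.    ] rows 9.6
[-0.43 -0.07  2.1   0.    1.1  -0.47] 36.3
```

```bash
python3 -m handwheel '[[0.98,0.41,0,0,0,0,0.6],[0.98,0.41,0,0,0,0,0.6],[0.98,0.41,0,0,0,0,0.6],[0.98,0.41,0,0,0,0,0.6],[0.98,0.41,0,0,0,0,0.6]]'
python3 -m handwheel '[[0.98,0.41,0,0,0,0,0.6],[0.98,0.41,0,0,0,0,0.6],[0.98,0.41,0,0,0,0,0.6],[0.98,0.41,0,0,0,0,0.6],[0.98,0.41,0,0,0,0,0.6]]'
python3 -m handwheel '[[0.23,0.11,0,0,0,0,0.6],[0.23,0.11,0,0,0,0,0.6],[0.23,0.11,0,0,0,0,0.6],[0.23,0.11,0,0,0,0,0.6]]'
python3 at.py .6234 .2655 .157 1.84
```

```text
t: 36.8
ee_pos: [0.5242, 0.0214, 0.2618]
eef_rot: [-2.177, -2.254, 0.001]
contact_force: [-0.8, -1.7, -3.1]
finger_gap: 0.0574
finger_force: 25.0
t: 37.3
ee_pos: [0.6, 0.2197, 0.2621]
eef_rot: [-2.178, -2.254, 0.001]
contact_force: [-0.5, -1.1, -2.4]
finger_gap: 0.0572
finger_force: 25.0
t: 37.7
ee_pos: [0.6193, 0.2618, 0.2627]
eef_rot: [-2.181, -2.251, 0.003]
contact_force: [-0.5, 0.3, -2.8]
finger_gap: 0.0572
finger_force: 25.0
 shift [0.016 0.024 0.529] turn [-0.001  -0.0006 -0.0001] rows 2.1
[0.36 0.27 1.75 0.01 1.13 0.33] 37.7
```

```bash
python3 -m handwheel '[[0.016,0.022,0,0,0,0,0.6],[0.016,0.022,0,0,0,0,0.6],[0.016,0.022,0.2,0,0,0,0.6],[0.016,0.022,0.35,0,0,0,0.6],[0.016,0.022,0.43,0,0,0,0.6],[0.016,0.022,0.48,0,0,0,0.6],[0.016,0.022,0.528,0,0,0,0.6],[0.016,0.022,0.528,0,0,0,0.6]]'
python3 at.py .6234 .2655 .1145 1.84
```

```text
t: 38.5
ee_pos: [0.6249, 0.2668, 0.1593]
eef_rot: [-2.182, -2.253, -0.002]
contact_force: [-0.9, -0.7, 0.4]
finger_gap: 0.0574
finger_force: 25.0
 shift [-0.007 -0.007  0.224] turn [-0.0004 -0.0008 -0.    ] rows 0.9
[0.37 0.39 1.79 0.01 0.96 0.33] 38.5
```

```bash
python3 -m handwheel '[[-0.007,-0.007,-0.03,0,0,0,0.6],[-0.007,-0.007,-0.03,0,0,0,0.6],[-0.007,-0.007,0.03,0,0,0,0.6],[-0.007,-0.007,0.05,0,0,0,0.6],[-0.007,-0.007,0.05,0,0,0,0.6]]'
python3 at.py .6234 .2655 .1145 1.84
```

```text
t: 39.0
ee_pos: [0.6246, 0.2651, 0.1502]
eef_rot: [-2.183, -2.255, -0.005]
contact_force: [1.2, -8.8, 19.1]
finger_gap: 0.0573
finger_force: 25.1
 shift [ 0.002 -0.006  0.179] turn [-0.     -0.0007  0.    ] rows 0.7
[0.37 0.39 1.8  0.01 0.95 0.33] 39.0
```

```bash
python3 -m handwheel '[[0,-0.003,-0.06,0,0,0,0.6],[-0.016,-0.003,-0.06,0,0,0,0.6],[-0.016,-0.003,-0.06,0,0,0,0.6],[-0.016,-0.003,-0.02,0,0,0,0.6],[-0.016,-0.003,0.01,0,0,0,0.6],[-0.016,-0.003,0.03,0,0,0,0.6],[-0.016,-0.003,0.03,0,0,0,0.6]]'
python3 at.py .6234 .2655 .1145 1.84
```

```text
t: 39.7
ee_pos: [0.6216, 0.2621, 0.1409]
eef_rot: [-2.181, -2.252, 0.002]
contact_force: [3.6, -1.4, -4.0]
finger_gap: 0.0575
finger_force: 24.9
 shift [0.016 0.01  0.132] turn [-0.0008 -0.0006  0.    ] rows 0.5
[0.36 0.4  1.81 0.01 0.93 0.33] 39.7
```

```bash
python3 -m handwheel '[[0,0.007,0.05,0,0,0,0.6],[0,0.007,0.09,0,0,0,0.6],[0,0.007,0.12,0,0,0,0.6],[0,0.007,0.132,0,0,0,0.6],[0,0.007,0.132,0,0,0,0.6]]'
python3 at.py .6234 .2655 .1145 1.84
```

```text
t: 40.2
ee_pos: [0.6227, 0.2623, 0.115]
eef_rot: [-2.181, -2.252, 0.002]
contact_force: [0.1, 0.0, -2.2]
finger_gap: 0.0574
finger_force: 24.9
 shift [0.016 0.004 0.003] turn [-0.0009 -0.0007 -0.    ] rows 0.1
[0.36 0.44 1.81 0.01 0.89 0.32] 40.2
```

```bash
python3 -m handwheel '[[0,0,0.008,0,0,0,0.6],[0,0,0.015,0,0,0,0.6],[0,0,0.015,0,0,0,0.6]]'
```

```text
t: 40.5
ee_pos: [0.623, 0.2624, 0.1126]
eef_rot: [-2.181, -2.252, 0.0]
contact_force: [1.2, 0.2, -2.7]
finger_gap: 0.0579
finger_force: 24.9
```

```bash
python3 -m handwheel '[[0,0,0.008,0,0,0,0.6],[0,0,0.012,0,0,0,0.6],[0,0,0.012,0,0,0,0.6]]'
python3 -m handwheel '[[0,0,0,0,0,0,-1],[0,0,0,0,0,0,-1],[0,0,0,0,0,0,-1],[0,0,0,0,0,0,-1],[0,0,-0.25,0,0,0,-1],[0,0,-0.5,0,0,0,-1],[0,0,-0.6,0,0,0,0.1],[0,0,-0.6,0,0,0,0.1]]'
for a in 0.6 -0.8 ; do python3 con.py timer $a .12; done
```

```text
t: 40.8
ee_pos: [0.623, 0.2624, 0.1101]
eef_rot: [-2.181, -2.252, 0.001]
contact_force: [0.2, 0.2, -2.4]
finger_gap: 0.0574
finger_force: 24.9
t: 41.6
ee_pos: [0.6254, 0.2625, 0.2343]
eef_rot: [-2.183, -2.254, -0.008]
contact_force: [-0.1, -0.1, -0.6]
finger_gap: 0.0783
finger_force: 0.0
 shift [-0.706 -0.719  0.22 ] turn [-0.0249 -0.0143 -0.1542] rows 6.6
[0.36 0.3  1.76 0.01 1.08 0.33] [0.6254346  0.26253422 0.23434692]
 shift [-0.706 -0.719  0.22 ] turn [-0.0266  0.0097  0.1223] rows 5.3
[0.36 0.3  1.76 0.01 1.08 0.33] [0.6254346  0.26253422 0.23434692]
```

```bash
python3 -m handwheel '[[-0.4,-0.719,0,0,0,0,0.1],[-0.706,-0.719,0,0,0,0,0.1],[-0.706,-0.719,0,0,0,0,0.1],[-0.706,-0.719,0,0,0,0,0.1],[-0.706,-0.719,0,0,0,0,0.1],[-0.706,-0.719,0.22,-0.025,-0.0125,-0.137,0.1],[-0.706,-0.719,0.22,-0.025,-0.0125,-0.137,0.1],[-0.706,-0.719,0.22,-0.025,-0.0125,-0.137,0.1],[-0.706,-0.719,0.22,-0.025,-0.0125,-0.137,0.1],[-0.706,-0.719,0.22,-0.025,-0.0125,-0.137,0.1],[-0.706,-0.719,0.22,-0.025,-0.0125,-0.137,0.1],[-0.706,-0.719,0.22,-0.025,-0.0125,-0.137,0.1],[-0.706,-0.719,0.22,-0.025,-0.0125,-0.137,0.1]]' 10
python3 con.py timer 0.71 0.002
python3 -c "
from h import *
i=snapshot('wrist');cv2.imwrite('pics/w7.png',i)"
```

```text
t: 42.9
ee_pos: [0.4842, 0.1165, 0.1859]
eef_rot: [0.996, 2.816, 0.088]
contact_force: [0.9, -0.7, -0.1]
finger_gap: 0.0412
finger_force: 0.0
 shift [-0.012  0.015  0.575] turn [-0.0012 -0.0011 -0.0003] rows 2.3
[ 0.21 -0.01  2.23 -0.04  0.76 -0.66] [0.48416938 0.1164619  0.18585033]
```

View pics/w7.png

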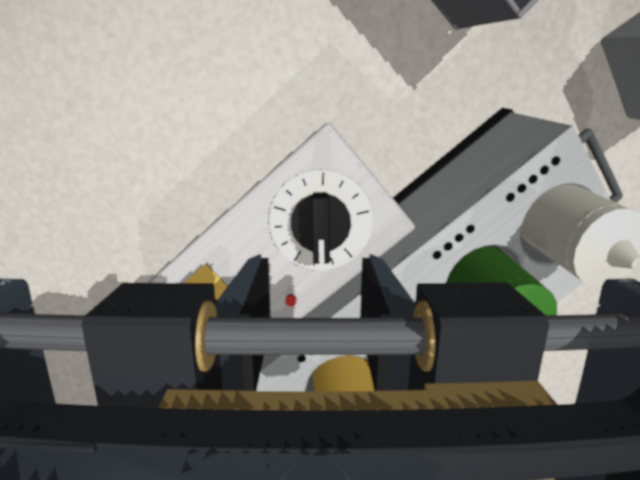

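```bash
python3 -m handwheel '[[-0.012,0.013,0.3,0,-0.001,0,0.1],[-0.012,0.013,0.5,0,-0.001,0,0.1],[-0.012,0.013,0.57,0,-0.001,0,0.1],[-0.012,0.013,0.57,0,-0.001,0,0.1],[-0.012,0.013,0.57,0,-0.001,0,1],[-0.012,0.013,0.57,0,-0.001,0,1],[-0.012,0.013,0.57,0,-0.001,0,1],[-0.012,0.013,0.57,0,-0.001,0,1],[-0.012,0.013,0.57,0,-0.001,0,1]]' 20
python3 -m handwheel '[[0,0,0,0,0,0.02,1],[0,0,0,0,0,0.04,1],[0,0,0,0,0,0.06,1],[0,0,0,0,0,0.08,1],[0,0,0,0,0,0.1,1],[0,0,0,0,0,0.12,1],[0,0,0,0,0,0.14,1],[0,0,0,0,0,0.16,1],[0,0,0,0,0,0.18,1],[0,0,0,0,0,0.2,1],[0,0,0,0,0,0.22,1],[0,0,0,0,0,0.24,1],[0,0,0,0,0,0.26,1],[0,0,0,0,0,0.28,1],[0,0,0,0,0,0.3,1],[0,0,0,0,0,0.32,1],[0,0,0,0,0,0.34,1],[0,0,0,0,0,0.36,1],[0,0,0,0,0,0.36,1]]'
python3 con.py timer 2.97 0.0
```

```text
t: 43.85
ee_pos: [0.5077, 0.1179, 0.0757]
eef_rot: [0.988, 2.808, 0.088]
contact_force: [1.0, 4.3, 5.2]
finger_gap: 0.0127
finger_force: 20.0
t: 45.75
ee_pos: [0.5063, 0.1182, 0.0753]
eef_rot: [3.1, 0.308, 0.265]
contact_force: [-9.9, 11.2, 13.0]
finger_gap: 0.0125
finger_force: 20.1
 shift [0.    0.002 0.021] turn [ 0.0005  0.0007 -0.0009] rows 0.1
[ 0.2   0.22  2.23 -0.07  0.52  1.63] [0.50626002 0.11817684 0.07531538]
```

```bash
python3 -m handwheel '[[0,0,0,0,0,0,0.1],[0,0,0,0,0,0,0.1],[0,0,0,0,0,0,0.1],[0,0,-0.2,0,0,0,0.1],[0,0,-0.35,0,0,0,0.1],[0,0,-0.35,0,0,-0.25,0.1],[0,0,-0.35,0,0,-0.25,0.1],[0,0,-0.35,0,0,-0.25,0.1],[0,0,-0.35,0,0,-0.25,0.1],[0,0,-0.35,0,0,-0.25,0.1],[0,0,-0.35,0,0,-0.25,0.1],[0,0,-0.35,0,0,-0.25,0.1],[0,0,-0.35,0,0,-0.25,0.1],[0,0,-0.35,0,0,-0.25,0.1],[0,0,-0.35,0,0,-0.25,0.1],[0,0,-0.35,0,0,-0.25,0.1],[0,0,-0.35,0,0,-0.25,0.1]]'
python3 -m handwheel '[[0,0,0,0,0,-0.25,0.1],[0,0,0,0,0,-0.25,0.1],[0,0,0,0,0,-0.25,0.1],[0,0,0,0,0,-0.25,0.1],[0,0,0,0,0,-0.25,0.1],[0,0,0,0,0,-0.25,0.1],[0,0,0,0,0,-0.25,0.1],[0,0,0,0,0,-0.25,0.1],[0,0,0,0,0,-0.25,0.1],[0,0,0,0,0,-0.25,0.1],[0,0,0,0,0,-0.25,0.1],[0,0,0,0,0,-0.25,0.1],[0,0,0,0,0,-0.25,0.1]]'
python3 con.py timer 2.97 0.002
```

```text
t: 47.45
ee_pos: [0.4946, 0.1172, 0.1434]
eef_rot: [1.898, 2.33, 0.162]
contact_force: [0.5, 0.4, 0.7]
finger_gap: 0.0407
finger_force: 0.0
t: 48.75
ee_pos: [0.4946, 0.1173, 0.1434]
eef_rot: [-0.296, 2.957, -0.025]
contact_force: [-0.1, 0.6, -0.1]
finger_gap: 0.0413
finger_force: 0.0
 shift [-0.001  0.002  0.357] turn [-0.0007 -0.0008 -0.0006] rows 1.4
[ 0.21  0.08  2.23 -0.06  0.66 -1.52] [0.49457712 0.11726654 0.14337938]
```

```bash
python3 -m handwheel '[[0,0,0.2,0,0,0,0.1],[0,0,0.355,0,0,0,0.1],[0,0,0.355,0,0,0,0.1],[0,0,0.355,0,0,0,1],[0,0,0.355,0,0,0,1],[0,0,0.355,0,0,0,1],[0,0,0.355,0,0,0,1],[0,0,0.355,0,0,0,1]]' 20
python3 -m handwheel '[[0,0,0,0,0,0.02,1],[0,0,0,0,0,0.04,1],[0,0,0,0,0,0.06,1],[0,0,0,0,0,0.08,1],[0,0,0,0,0,0.1,1],[0,0,0,0,0,0.12,1],[0,0,0,0,0,0.14,1],[0,0,0,0,0,0.16,1],[0,0,0,0,0,0.18,1],[0,0,0,0,0,0.2,1],[0,0,0,0,0,0.22,1],[0,0,0,0,0,0.24,1],[0,0,0,0,0,0.26,1],[0,0,0,0,0,0.28,1],[0,0,0,0,0,0.3,1],[0,0,0,0,0,0.32,1],[0,0,0,0,0,0.335,1],[0,0,0,0,0,0.335,1]]'
python3 con.py timer 5.2 0.002; python3 -c "
from h import *
print(state()['wrist_torque'])"
```

```text
t: 49.55
ee_pos: [0.5072, 0.1183, 0.0747]
eef_rot: [-0.3, 2.955, -0.023]
contact_force: [-6.4, 11.7, 10.8]
finger_gap: 0.0126
finger_force: 20.0
t: 51.35
ee_pos: [0.5072, 0.1184, 0.0747]
eef_rot: [2.475, 1.759, 0.215]
contact_force: [-5.0, 12.5, 8.9]
finger_gap: 0.0126
finger_force: 20.0
 shift [-0.004 -0.002  0.007] turn [-0.0001  0.0007  0.0192] rows 0.8
[ 0.2   0.23  2.23 -0.07  0.51  0.59] [0.50722712 0.11838549 0.07467323]
[2.45441893 0.95998404 0.413642  ]
```

```bash
python3 -m handwheel '[[0,0,0,0,0,0.01,1],[0,0,0,0,0,0.018,1],[0,0,0,0,0,0.022,1],[0,0,0,0,0,0.022,1]]'
python3 con.py timer 5.2 0.002; python3 -c "
from h import *
print(state()['wrist_torque'])"
```

```text
t: 51.75
ee_pos: [0.5072, 0.1183, 0.0747]
eef_rot: [2.595, 1.592, 0.225]
contact_force: [-5.9, 12.6, 9.6]
finger_gap: 0.0123
finger_force: 20.1
 shift [-0.005 -0.002  0.007] turn [-0.      0.0007 -0.0023] rows 0.1
[ 0.2   0.23  2.23 -0.07  0.51  0.73] [0.50724848 0.11834653 0.07468784]
[2.37188527 0.90221184 0.68790126]
```

```bash
python3 -m handwheel '[[0,0,0,0,0,0.007,1],[0,0,0,0,0,0.014,1],[0,0,0,0,0,0.014,1]]'
python3 con.py timer 5.2 0.002; python3 -c "
from h import *
print(state()['wrist_torque'])"
```

```text
t: 52.05
ee_pos: [0.5071, 0.118, 0.0746]
eef_rot: [2.668, 1.48, 0.231]
contact_force: [-4.6, 8.7, 9.6]
finger_gap: 0.0138
finger_force: 20.8
 shift [-0.003 -0.002  0.007] turn [-0.      0.0008 -0.0162] rows 0.7
[ 0.2   0.23  2.23 -0.07  0.51  0.82] [0.50713027 0.11804996 0.07460598]
[1.52635318 0.89939513 0.90709392]
```

```bash
python3 -m handwheel '[[0,0,0,0,0,0,0.1],[0,0,0,0,0,0,0.1],[0,0,0,0,0,0,0.1],[0,0,-0.25,0,0,0,0.1],[0,0,-0.5,0,0,0,0.1],[0,0,-0.75,0,0,0,0.1],[0,0,-0.9,0,0,0,0.1],[0,0,-0.9,0,0,0,0.1]]'
python3 - <<'E'
from h import *
a=snapshot('wrist');b=snapshot('side')
cv2.imwrite('pics/f.png',np.vstack([cv2.resize(a,(400,300)),cv2.resize(b[130:400,190:470],(400,300),interpolation=cv2.INTER_CUBIC)]))
E
```

```text
t: 52.85
ee_pos: [0.4778, 0.1177, 0.2555]
eef_rot: [2.665, 1.479, 0.239]
contact_force: [0.7, 0.8, -0.3]
finger_gap: 0.0407
finger_force: 0.0
```

View pics/f.png

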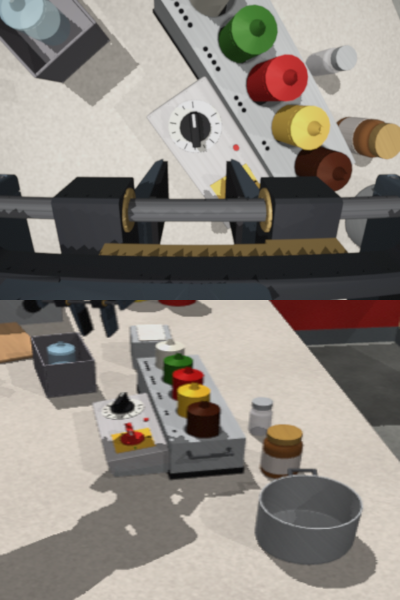

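```bash
python3 -c "
from rig import env
print(env.close_job())"
```

```text
the job is handed in; nothing more can be done
None
```

The job is handed in, done in the order asked: the empty from well 1 is in the tub, the switch is on, all five sauces are in their own wells and the timer is wound to its stop; only white caught the rim going in and needed re-aiming, and the last pictures show it in well 5 and everything in place.

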